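# Spread the washed hex nuts to dry

## Task

Take the file off the drying tray and lay it flat inside the grey tool tray. Then pick up the shaker and shake its eight hex nuts out over the drying tray so that they lie spread evenly, at least two in each of the three compartments, without touching the nuts with the gripper. Finally stand the empty shaker back down on its rubber mat, leaving the other things on the bench where they are.

Things in the scene. Friction and masses are not known exactly. Their poses are not given: they have to be found in the camera images.
- tray: Drying tray: open sheet-steel tray, 140 (x) by 300 (y) by 32 mm high, fixed to the bench. Walls 4 mm, floor 4 mm. Two cross walls 4 mm thick at y = -49 and +49 mm, as high as the rim, part it into three compartments of equal width side by side along y. Origin: centre of the underside; z up.
- cell_left (a point): Centre of the floor of the tray's +y compartment (at y = +98 mm of the tray); inside 132 (x) by 95 (y) mm.
- cell_mid (a point): Centre of the floor of the tray's middle compartment; inside 132 (x) by 94 (y) mm.
- cell_right (a point): Centre of the floor of the tray's -y compartment (y = -98 mm of the tray); inside 132 (x) by 95 (y) mm.
- toolbin: Tool tray: open tray of grey painted steel, 250 (x) by 110 (y) by 30 mm high, walls and floor 4 mm, no inner walls, fixed to the bench. Origin: centre of the underside. It stands to one side of the drying tray, left or right.
- mat: Thin black rubber mat, 170 (x) by 120 (y) by 4 mm, fixed to the bench on the other side of the drying tray. Origin: centre of the underside.
- shaker: Shaker: box-shaped aluminium channel 132 (x) by 66 (y) by 40 mm high with a clear roof and a black handle on top, about 0.28 kg empty, standing level on the mat. Only its -x end is open (the mouth); walls and floor 4 mm. Origin: centre of the underside; z up. Level, it keeps its nuts. Mouth lowered 23 to 30 degrees, quick 20-30 mm strokes along x slide a few out; unshaken they go in a rush at 30 to 45.
- shaker_handle (a point): Centre of the shaker's handle bar, 90 mm above its underside. The bar is 100 mm long (x), 18 mm wide (y), 16 mm high, on two posts 12 mm thick at x = -44 and +44 mm, with 42 mm of free height below it.
- shaker_mouth (a point): Centre of the shaker's mouth, 66 mm to -x of its origin, 20 mm above its underside. The opening is 58 mm wide and 31 mm high; a low sill rises 2 mm above the inner floor.
- file: Flat file, 203 mm long along x, lying on the rims of the drying tray at the start: wooden handle 90 by 24 by 18 mm from x = -103 to -13 mm, steel blade 110 by 22 by 6 mm from x = -10 to +100 mm, about 0.14 kg. Origin: on the underside, 29 mm to +x of the balance point; z up.
- file_handle (a point): Centre of the file's wooden handle, 55 mm to -x of its origin, 9 mm above its underside.
- nut1: One of eight alike large steel hex nuts, 25 mm over the corners, 18 mm high, 40 g, in the shaker at the start. Origin: its centre; z along its bore.
- nut2: One of eight alike large steel hex nuts, 25 mm over the corners, 18 mm high, 40 g, in the shaker at the start. Origin: its centre; z along its bore.
- nut3: One of eight alike large steel hex nuts, 25 mm over the corners, 18 mm high, 40 g, in the shaker at the start. Origin: its centre; z along its bore.
- nut4: One of eight alike large steel hex nuts, 25 mm over the corners, 18 mm high, 40 g, in the shaker at the start. Origin: its centre; z along its bore.
- nut5: One of eight alike large steel hex nuts, 25 mm over the corners, 18 mm high, 40 g, in the shaker at the start. Origin: its centre; z along its bore.
- nut6: One of eight alike large steel hex nuts, 25 mm over the corners, 18 mm high, 40 g, in the shaker at the start. Origin: its centre; z along its bore.
- nut7: One of eight alike large steel hex nuts, 25 mm over the corners, 18 mm high, 40 g, in the shaker at the start. Origin: its centre; z along its bore.
- nut8: One of eight alike large steel hex nuts, 25 mm over the corners, 18 mm high, 40 g, in the shaker at the start. Origin: its centre; z along its bore.
- oil: Plastic bottle, 52 mm in diameter, 115 mm high; to be left where it stands. Origin: centre of the underside.
- can: Can, 66 mm in diameter, 100 mm high; to be left where it stands. Origin: centre of the underside.
- jar: Glass jar with lid, 62 mm in diameter, 85 mm high; to be left where it stands. Origin: centre of the underside.
- tape: Roll of tape lying flat, 66 mm in diameter, 40 mm high; to be left where it stands. Origin: centre of the underside.
There are look-alikes about, which are no part of the job. There is more than one size of the file; the job needs the smaller.

How it is judged:
By the outcome, as a careful person would: the job done as asked, in the order asked, and still so for the second after the job is handed in, with the robot touching nothing.
It also fails if it takes over 72 s, if anything falls off the work surface, if the arm or the gripper's body presses on something with over 40 N, if the wrist force passes 120 N, or if a joint passes its speed limit or range.

## Robot

A 7-joint arm with a two-finger parallel gripper is mounted at the origin on the work surface. World frame = base frame: x ahead of the robot, y to its left, z up, the work surface at z = 0. Lengths are in m, angles in rad, forces in N, time in s.
With the tool pointing down it reaches from about 0.4 to 0.85 m from the base axis. Payload 4.5 kg.
Tool frame: the origin (TCP) lies between the finger pads; the fingertips stand 25 mm ahead of it and the grasp point (between the pads) lies 6 mm ahead of it (r.tips_ahead is the distance from the TCP to the fingertips, in m); z points along the fingers, y is the direction in which the jaws open and shut (so a half turn about z gives the same grasp; the last joint's range is limited). The gripper opens to 88 mm and grips with 3 to 60 N. Pads are 18 mm wide; open, the fingers measure 123 mm over their backs; the gripper's body (75 mm by 187 mm) begins 45 mm behind the grasp point.
Start: joints at [-1.251, 0.689, -0.195, 1.565, 0.157, 0.902, -0.215], TCP at [0.176, 0.6, 0.264] pointing down, gripper open.
Joint ranges: [-3.01, 3.01], [-0.46, 2.08], [-1.47, 1.51], [0.13, 2.56], [-1, 4.14], [0.04, 2.09], [-2.66, 2.66]. Speed limits (rad/s): [2.57, 2.57, 3.14, 3.14, 3.14, 3.14, 3.14].

## Interface

Orientations are given as a unit quaternion [x, y, z, w].
In Python, from plant import r, imaging gives the robot as it stands.
- The arm moves only by the tool send_rows, never from a script. Its argument "moves" is one flat list of numbers, 6 for each row, row after row: the shift along the tool's x, y, z in m, then the turn, a rotation vector about the tool's x, y, z in degrees. A call has exactly 5 rows; each row is the pose to reach, as a shift and turn from the pose measured when the call began, along the tool's axes at that moment; what a row does not reach only later rows make up. A row lasts 1/12 s, in which the tool goes at most 41.7 mm and 7.16 degrees, less where a joint would pass 70% of its speed; a pose out of reach is approached as far as the arm can. A call with a gripper value outside its range is refused whole. "claw" is the closure, from -1 (fully open) to 1 (shut), so that 0 is half open, set as the call begins (left out, the last holds). The fingers move at their own pace and stop on an object; "grip_force" is the grip in N (left out, the last holds). Time passes only in rows, so rows that repeat a pose let the fingers close, or fill a call up. It gives the time, the measured TCP pose, the force and the opening at its end, in the units of the state.
- r.get_state(): the state, without advancing time (a new reading comes with each control period).
- imaging.snapshot(name): name is "scene" or "top" or "wrist"; returns a dict with "image" (400x640x3 uint8, red, green, blue), "depth" (400x640 float32, m along the optical axis (not along the pixel's ray), 0 where there is no reading), "mtx" (3x3 intrinsics, pixels), "rvec" (rotation vector, rad) and "tvec" (3), from world to camera coordinates, as OpenCV has them. Camera axes: x right, y down, z forward; pixel columns grow to the right and rows downward; lengths in m; the calibration is good to about 2 mm. A picture is of the moment at which its call begins.
- r.finish_job(): hands the job in, once; it reports no verdict.
Trained networks look in a picture, given as the dict that the camera call returned (one of the last four; its "shot" number tells which), for a name from the list of things; names that differ only in an ending like _2 or _b are one class to them, and where a whole thing is asked for, a point or a joint stands for the part that bears it (a point fixed in the world has none). Each returns a list of dicts, best first, with "score" (0 to 1); they miss things now and then, are a little off and sometimes report something else, mostly with a low value. They report only what shows in the picture. A call takes as long as a camera call. They do not tell look-alikes from the thing itself.
- imaging.look_for(query, picture): "box" ([centre column, centre row, width, height] as shares, 0 to 1, of the picture: columns of its width, rows of its height, round what is visible of it).
- imaging.silhouettes(query, picture): "pixels" (400x640 bool, what is visible of it) and "box" ([centre column, centre row, width, height] as shares, 0 to 1, of the picture: columns of its width, rows of its height, round what is visible of it).
- imaging.pinpoint(query, picture): "point" ([column, row] as shares, 0 to 1, of the picture: columns of its width, rows of its height: a listed point, or the origin of a listed thing).
The state is a dict: "clock": time; "q": joint angles; "qd": joint speeds; "joint_torque": joint torques, N m; "tool_pos": TCP position; "eef_rot": TCP orientation; "contact_force": force on the tool from outside, world axes, zero at the start; "moment": the same for the moment, N m; "opening": opening from 0.0 (shut) to 1.0 (fully open).
Only numpy, scipy, OpenCV 4.12 (cv2) and the standard library are available. Lean on these libraries where they do the work, as an engineer would, in place of code of your own. Each camera call takes 0.05 s, during which the arm holds its last target.

## Working session

There is one attempt and no reset: what is moved stays moved. The work goes in short steps, Python scripts to look and compute and a tool call to move; the robot and the scene stay as the last step left them, time stands still between calls to the robot, and variables do not carry over. Pictures are saved under pics/ and viewed, and the job is handed in when it is done.

Besides the shell and the picture viewer there is one more tool, called after "Call:" as name(argument=value, ...), one argument or row to a line, values as JSON. send_rows: Moves the arm, as the interface text tells. Its arguments: {"type":"object","properties":{"moves":{"type":"array"},"claw":{"type":"number"},"grip_force":{"type":"number"}},"required":["moves"]}

```bash
ls; mkdir -p pics; cat > h.py <<'E'
import numpy as np, cv2
from plant import r, imaging
from scipy.spatial.transform import Rotation as R
def save(s,n): cv2.imwrite(f'pics/{n}.png', s['image'][:,:,::-1])
def deproj(s,u,v,z=None,d=None):
    # pixel->world; z plane height or depth
    K=s['mtx'];Rm=cv2.Rodrigues(np.array(s['rvec'],float))[0];t=np.array(s['tvec'],float).ravel()
    ray=np.linalg.inv(K)@np.array([u,v,1.0]); C=-Rm.T@t; D=Rm.T@ray
    k=(z-C[2])/D[2] if z is not None else d
    return C+k*D
def cloud(s):
    K=s['mtx'];Rm=cv2.Rodrigues(np.array(s['rvec'],float))[0];t=np.array(s['tvec'],float).ravel()
    v,u=np.mgrid[0:400,0:640]
    ray=np.stack([(u-K[0,2])/K[0,0],(v-K[1,2])/K[1,1],np.ones_like(u,float)],-1)*s['depth'][...,None]
    return (ray-t)@Rm
def proj(s,P):
    return cv2.projectPoints(np.array(P,float).reshape(-1,3),np.array(s['rvec'],float),np.array(s['tvec'],float),s['mtx'],None)[0].reshape(-1,2)
def st():
    s=r.get_state(); print('t',round(s['clock'],2),'p',np.round(s['tool_pos'],4),'q',np.round(s['eef_rot'],4),'F',np.round(s['contact_force'],1),'op',round(s['opening'],3)); return s
E
python3 - <<'E'
from h import *
st()
for n in ['scene','top','wrist']:
    s=imaging.snapshot(n); save(s,n+'0')
    np.savez(f'{n}0.npz',**{k:v for k,v in s.items()})
    if n=='top':
        for q in ['tray','toolbin','mat','shaker','shaker_handle','shaker_mouth','file','file_handle','cell_left','cell_mid','cell_right']:
            print(q,[(round(d['score'],2),np.round(np.array(d['point'])*[640,400],1)) for d in imaging.pinpoint(q,s)])
st()
E
```

```text
pics
t 0.0 p [0.1761 0.5991 0.2629] q [ 1.424e-01  9.898e-01 -9.000e-04 -1.000e-04] F [ 0.1 -0.  -0.1] op 1.0
tray [(0.83, array([322.7, 167.6])), (0.64, array([207.9, 192.2]))]
toolbin [(0.9, array([435.4, 183.8]))]
mat [(0.9, array([218.3, 192.5]))]
shaker [(0.91, array([219.3, 194.2]))]
shaker_handle [(0.74, array([210.8, 194.4]))]
shaker_mouth [(0.7, array([210.1, 213.1]))]
file [(0.88, array([330. , 156.3])), (0.76, array([211.6, 301. ]))]
file_handle [(0.83, array([326.9, 140.6])), (0.82, array([195.2, 287.4]))]
cell_left [(0.73, array([291. , 178.9])), (0.69, array([320.2, 169.7]))]
cell_mid [(0.65, array([322.8, 171.7])), (0.56, array([320. , 170.9])), (0.15, array([418. , 106.2]))]
cell_right [(0.92, array([354.2, 162.8]))]
t 0.7 p [0.1762 0.5997 0.2638] q [1.424e-01 9.898e-01 1.000e-04 0.000e+00] F [-0.2 -0.4  0.4] op 1.002
```

View pics/top0.png

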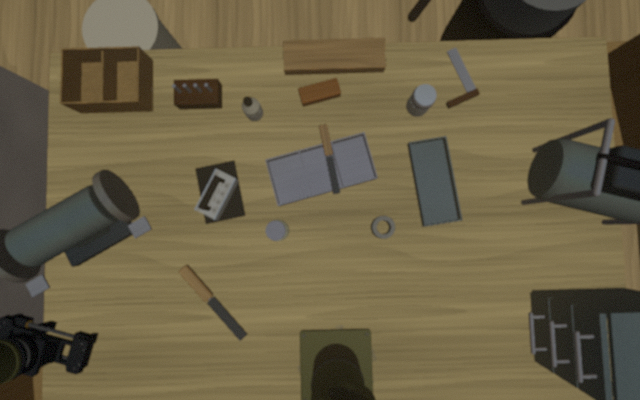

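View pics/scene0.png

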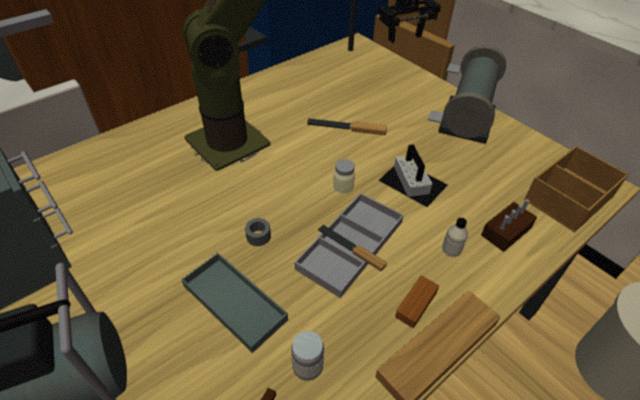

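```bash
python3 - <<'E'
import numpy as np,cv2
for n in ['scene','top']:
    s=np.load(n+'0.npz'); 
    Rm=cv2.Rodrigues(s['rvec'])[0]; print(n,s['mtx'],Rm.round(3),-Rm.T@s['tvec'].ravel())
E
```

```text
scene [[457.83894335   0.         321.77251413]
 [  0.         457.83894335 199.96502225]
 [  0.           0.           1.        ]] [[ 0.639  0.769  0.018]
 [ 0.564 -0.453 -0.691]
 [-0.523  0.451 -0.723]] [ 1.08290912 -0.51900732  0.9511476 ]
top [[373.70846557   0.         322.00754596]
 [  0.         373.70846557 202.92440383]
 [  0.           0.           1.        ]] [[-0.029 -1.    -0.006]
 [-0.997  0.029 -0.068]
 [ 0.068  0.004 -0.998]] [0.39447765 0.02068934 1.10459209]
```

```bash
cat > fit.py <<'E'
from h import *
import sys
from scipy.optimize import minimize
s=imaging.snapshot('top'); save(s,'top1')
P=cloud(s)
def best(q,near=None):
    for d in imaging.silhouettes(q,s):
        m=d['pixels']; pts=P[m&(s['depth']>0)]
        rect=cv2.minAreaRect(np.argwhere(m)[:,::-1].astype(np.float32))
        med=np.median(pts,0); print(q,round(d['score'],2),m.sum(),'med',med.round(3),'z5/95',np.percentile(pts[:,2],[5,95]).round(3))
        for h in ({'tray':.032,'toolbin':.03,'mat':.004,'shaker':.04,'file':.04}[q],):
            c=cv2.boxPoints(rect); W=np.array([deproj(s,*p,z=h)[:2] for p in c]); W32=W.astype(np.float32)
            rr=cv2.minAreaRect(W32); e=W-np.roll(W,-1,0); L=np.hypot(*e.T)
            i=np.argmax(L[:2]); a=np.degrees(np.arctan2(e[i][1],e[i][0]))
            print('  ctr',np.round(W.mean(0),4),'sides',L[:2].round(3),'long ang',round(a%180,1))
for q in ['tray','toolbin','mat','shaker','file']: best(q)
big=cv2.resize(s['image'][120:240,180:480,::-1],None,fx=2.66,fy=2.66,interpolation=cv2.INTER_CUBIC)
big=cv2.convertScaleAbs(big,alpha=1.8); cv2.imwrite('pics/zoom1.png',big)
E
python3 fit.py
```

```text
tray 0.61 4798 med [0.571 0.036 0.005] z5/95 [0.001 0.033]
  ctr [0.5685 0.0253] sides [0.306 0.146] long ang 103.9
toolbin 0.66 3410 med [ 0.525 -0.309  0.005] z5/95 [0.002 0.031]
  ctr [ 0.5237 -0.3018] sides [0.118 0.249] long ang 7.0
mat 0.69 1133 med [0.527 0.305 0.005] z5/95 [0.001 0.008]
  ctr [0.5142 0.3253] sides [0.121 0.172] long ang 11.1
shaker 0.66 1240 med [0.498 0.321 0.045] z5/95 [0.015 0.104]
  ctr [0.5015 0.3265] sides [0.132 0.081] long ang 152.8
shaker 0.18 4649 med [0.571 0.036 0.005] z5/95 [0.001 0.033]
  ctr [0.5672 0.0249] sides [0.299 0.144] long ang 104.6
file 0.82 1044 med [0.205 0.353 0.018] z5/95 [0.011 0.026]
  ctr [0.1969 0.3408] sides [0.038 0.26 ] long ang 39.7
file 0.73 582 med [ 0.601 -0.     0.043] z5/95 [0.031 0.053]
  ctr [ 5.973e-01 -5.000e-04] sides [0.027 0.205] long ang 9.2
```

View pics/zoom1.png

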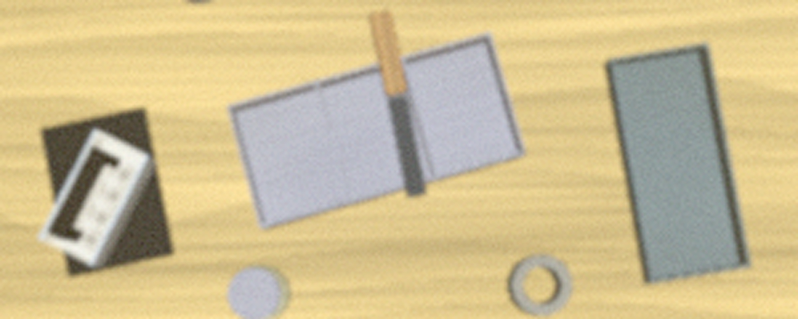

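```bash
cat >> h.py <<'E'
def go(p,yaw=None,quat=None,pitch=0,s=None):
    """print shift/turn in tool axes to reach p; yaw=angle of tool x (deg) with tool down; pitch about tool y"""
    s=s or r.get_state(); R0=R.from_quat(s['eef_rot'])
    if yaw is not None:
        y=np.radians(yaw); X=np.array([np.cos(y),np.sin(y),0]);Z=np.array([0,0,-1.]);Y=np.cross(Z,X)
        Rt=R.from_matrix(np.stack([X,Y,Z],1))*R.from_euler('y',pitch,degrees=True)
    else: Rt=R0
    d=R0.inv().apply(np.array(p)-s['tool_pos']); w=(R0.inv()*Rt).as_rotvec(degrees=True)
    print('shift',d.round(4),'turn',w.round(2)); return d,w
def grip(op): pass
E
python3 - <<'E'
from h import *
s=dict(np.load('top0.npz'))
for n,(u,v),z in [('fh',(326.9,140.6),.041),('f',(330,156.3),.032),('cl',(291,178.9),.004),('cm',(322,171.2),.004),('cr',(354.2,162.8),.004),('tray',(322.7,167.6),0),('bin',(435.4,183.8),0),('mat',(218.3,192.5),0),('shk',(219.3,194.2),.004),('shh',(210.8,194.4),.094),('shm',(210.1,213.1),.024),('oil',(253,107),.06),('can',(422,99),.05),('jar',(277,230),.085),('tape',(383,227),.04)]:
    print(n,deproj(s,u,v,z=z).round(4))
P=cloud(s);d=s['depth']
m=(P[...,2]>.036)&(P[...,2]<.06)&(P[...,0]>.45)&(P[...,0]<.75)&(abs(P[...,1])<.06)
print(m.sum())
rr=cv2.minAreaRect(P[m][:,:2].astype(np.float32)); print(rr)
q=P[m][:,:2]; c=q.mean(0); vv=np.linalg.svd(q-c)[2][0]; print(np.degrees(np.arctan2(vv[1],vv[0])))
st(); go([.6245,.004,.2],189)
E
```

```text
fh [0.6465 0.0058 0.041 ]
f [ 0.6022 -0.0019  0.032 ]
cl [0.5433 0.1152 0.004 ]
cm [0.5636 0.0226 0.004 ]
cr [ 0.5859 -0.0738  0.004 ]
tray [0.575  0.0202 0.    ]
bin [ 0.5165 -0.3127  0.    ]
mat [0.5096 0.3327 0.    ]
shk [0.504  0.3286 0.004 ]
shh [0.4952 0.3266 0.094 ]
shm [0.4478 0.3503 0.024 ]
oil [0.7456 0.2141 0.06  ]
can [ 0.7574 -0.2712  0.05  ]
jar [0.3935 0.1496 0.085 ]
tape [ 0.3932 -0.146   0.04  ]
563
((0.5902541875839233, -0.003667779266834259), (0.0919434130191803, 0.19892732799053192), 79.69697570800781)
-170.6823357785316
t 1.0 p [0.1762 0.5997 0.2637] q [ 0.1424  0.9898  0.     -0.    ] F [-0.2  0.3 -0.5] op 0.998
shift [-0.5981 -0.4452  0.0637] turn [  0.    -0.   -25.37]
```

Call:
send_rows(
  moves=[-0.0417,-0.031,0,0,0,-7,-0.083,-0.062,0,0,0,-14,-0.125,-0.093,0,0,0,-21,-0.166,-0.124,0.01,0,0,-25.4,-0.208,-0.155,0.02,0,0,-25.4],
  claw=-0.4,
  grip_force=30,
)

```text
clock: 1.42
tool_pos: [0.302, 0.4325, 0.2525]
eef_rot: [-0.081, 0.997, 0.001, 0.0]
contact_force: [0.3, 0.4, 0.7]
opening: 0.7
```

```bash
python3 - <<'E'
from h import *
st(); go([.627,.004,.15],189.2)
E
```

```text
t 1.42 p [0.302  0.4325 0.2525] q [-8.050e-02  9.968e-01  7.000e-04  4.000e-04] F [0.3 0.4 0.7] op 0.7
shift [-0.2519 -0.4752  0.1021] turn [0.08 0.06 0.04]
```

Call:
send_rows(
  moves=[-0.0195,-0.036,0,0,0,0,-0.039,-0.073,0.005,0,0,0,-0.058,-0.11,0.01,0,0,0,-0.078,-0.146,0.015,0,0,0,-0.097,-0.183,0.02,0,0,0],
)

```text
clock: 1.83
tool_pos: [0.4273, 0.2673, 0.2326]
eef_rot: [-0.081, 0.997, 0.001, 0.001]
contact_force: [-0.4, -0.2, -0.4]
opening: 0.697
```

Call:
send_rows(
  moves=[-0.0195,-0.036,0,0,0,0,-0.039,-0.073,0.005,0,0,0,-0.058,-0.11,0.01,0,0,0,-0.078,-0.146,0.015,0,0,0,-0.097,-0.183,0.02,0,0,0],
)

```text
clock: 2.25
tool_pos: [0.5526, 0.102, 0.2127]
eef_rot: [-0.08, 0.997, 0.001, 0.001]
contact_force: [0.5, 0.3, -0.1]
opening: 0.701
```

```bash
python3 - <<'E'
from h import *
st(); go([.627,.004,.13],189.2)
E
```

```text
t 2.25 p [0.5526 0.102  0.2127] q [-0.0804  0.9968  0.0011  0.0012] F [ 0.5  0.3 -0.1] op 0.701
shift [-0.0575 -0.1088  0.0826] turn [0.11 0.15 0.03]
```

Call:
send_rows(
  moves=[-0.019,-0.036,0.012,0,0,0,-0.038,-0.07,0.03,0,0,0,-0.0575,-0.1088,0.05,0,0,0,-0.0575,-0.1088,0.07,0,0,0,-0.0575,-0.1088,0.0826,0,0,0],
)

```text
clock: 2.67
tool_pos: [0.6277, -0.0014, 0.1273]
eef_rot: [-0.077, 0.997, -0.0, 0.001]
contact_force: [-0.1, 0.3, 0.5]
opening: 0.705
```

```bash
python3 - <<'E'
from h import *
x=st()
s=imaging.snapshot('wrist'); save(s,'w2'); P=cloud(s)
print(proj(s,[[.627,.004,.05],[.598,-.0005,.038]]))
for d in imaging.silhouettes('file',s):
    m=d['pixels']&(s['depth']>0); p=P[m]; print(d['score'],m.sum(),p.min(0),p.max(0))
    q=p[:,:2]; c=q.mean(0); vv=np.linalg.svd(q-c)[2]; a=vv[0]; t=(q-c)@a; w=(q-c)@vv[1]; print(c,np.degrees(np.arctan2(a[1],a[0])),np.percentile(t,[1,99]),np.percentile(w,[1,99]))
s=imaging.snapshot('top'); save(s,'t2')
E
```

```text
t 2.67 p [ 0.6277 -0.0014  0.1273] q [-7.69e-02  9.97e-01 -4.00e-04  6.00e-04] F [-0.1  0.3  0.5] op 0.705
[[331.46156475 214.64426234]
 [331.33934234 164.28464369]]
0.94 10201 [ 0.50440238 -0.02318983  0.00367961] [0.67485886 0.02848369 0.05291785]
[0.58430725 0.00109216] 10.020196270088622 [-0.07844072  0.08784865] [-0.01090827  0.01079581]
```

View pics/w2.png

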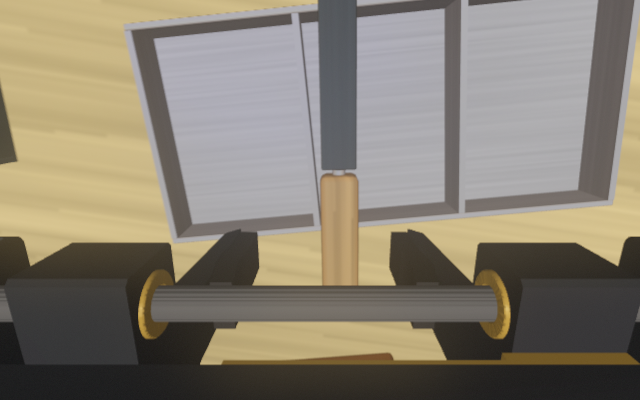

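View pics/t2.png

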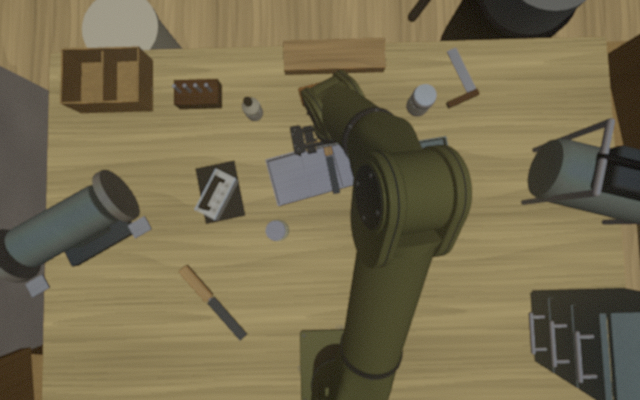

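```bash
python3 - <<'E'
from h import *
x=st(); go([.628,.0088,.062],190)
E
```

```text
t 2.82 p [0.6257 0.0059 0.1294] q [-8.140e-02  9.967e-01  1.900e-03 -1.000e-04] F [-0.1  0.2 -0.1] op 0.697
shift [-0.0027  0.0022  0.0674] turn [ 0.22  0.01 -0.66]
```

```bash
python3 - <<'E'
from h import *
st()
s=imaging.snapshot('wrist'); save(s,'w3'); P=cloud(s)
for d in imaging.silhouettes('file',s)[:1]:
    m=d['pixels']&(s['depth']>0)&(P[...,2]>.03); p=P[m]; 
    q=p[:,:2]; c=np.median(q,0); vv=np.linalg.svd(q-q.mean(0))[2]; a=vv[0];c=q.mean(0); print(c,np.degrees(np.arctan2(a[1],a[0])), 'y at .628',c[1]+(.628-c[0])*a[1]/a[0])
    h=P[d['pixels']]; 
print('junction',deproj(s,339,175,z=.045))
x=st(); go([.628,.0088,.062],190)
E
```

```text
t 2.82 p [0.6257 0.0059 0.1294] q [-8.140e-02  9.967e-01  1.900e-03 -1.000e-04] F [-0.1  0.2 -0.1] op 0.697
[0.58336483 0.00090395] 9.861668599495337 y at .628 0.008663267136392414
junction [0.60081003 0.01248827 0.045     ]
t 2.92 p [0.627  0.0067 0.1313] q [-0.0821  0.9966  0.0019  0.0019] F [0.2 0.8 0.5] op 0.697
shift [-0.0011  0.0017  0.0693] turn [ 0.2   0.24 -0.59]
```

View pics/w3.png

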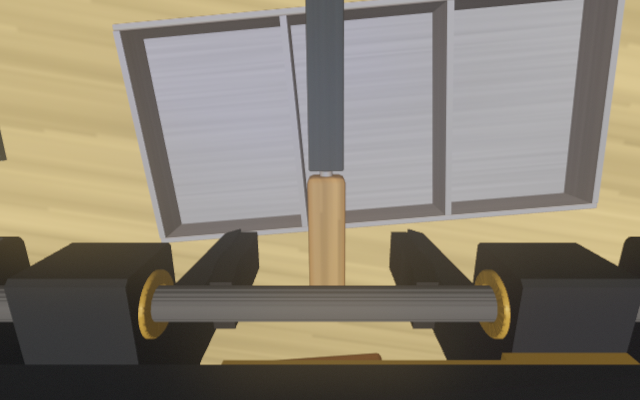

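Call:
send_rows(
  moves=[0.003,0.001,0.02,0,0,0,0.006,0.001,0.04,0,0,-0.5,0.006,0.001,0.058,0,0,-0.5,0.006,0.001,0.07,0,0,-0.5,0.006,0.001,0.07,0,0,-0.5],
)

```text
clock: 3.33
tool_pos: [0.6201, 0.0083, 0.0604]
eef_rot: [-0.087, 0.996, 0.002, 0.001]
contact_force: [-0.6, -0.2, -0.1]
opening: 0.703
```

Call:
send_rows(
  moves=[0,0,0,0,0,0,0,0,0,0,0,0,0,0,0,0,0,0,0,0,0,0,0,0,0,0,0,0,0,0],
  claw=1,
  grip_force=35,
)

```text
clock: 3.75
tool_pos: [0.6206, 0.0082, 0.0612]
eef_rot: [-0.087, 0.996, 0.002, 0.001]
contact_force: [-0.1, 0.2, -0.1]
opening: 0.346
```

```bash
python3 - <<'E'
from h import *
x=st(); s=imaging.snapshot('wrist'); save(s,'w4')
E
```

```text
t 3.75 p [0.6206 0.0082 0.0612] q [-0.0873  0.9962  0.0021  0.0014] F [-0.1  0.2 -0.1] op 0.346
```

View pics/w4.png

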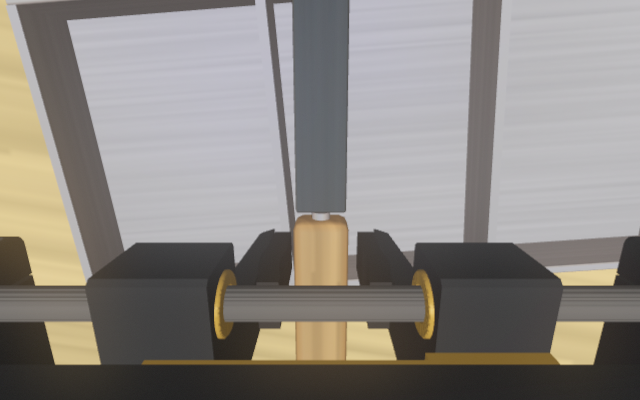

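Gripper closing on the file handle (columns 295–347), well centred. Finish closing and lift.

Call:
send_rows(
  moves=[0,0,0,0,0,0,0,0,0,0,0,0,0,0,0,0,0,0,0,0,0,0,0,0,0,0,-0.01,0,0,0],
)

```text
clock: 4.22
tool_pos: [0.619, 0.008, 0.0696]
eef_rot: [-0.087, 0.996, 0.002, -0.001]
contact_force: [0.4, -0.3, -0.6]
opening: 0.267
```

Call:
send_rows(
  moves=[0,0,-0.02,0,0,0,0,0,-0.04,0,0,0,0,0,-0.06,0,0,0,0,0,-0.08,0,0,0,0,0,-0.08,0,0,0],
)

```text
clock: 4.63
tool_pos: [0.6215, 0.0082, 0.154]
eef_rot: [-0.087, 0.996, 0.002, 0.003]
contact_force: [0.6, 0.0, -2.2]
opening: 0.269
```

```bash
python3 - <<'E'
from h import *
x=st(); s=imaging.snapshot('wrist'); save(s,'w5'); P=cloud(s)
for d in imaging.silhouettes('file',s)[:1]:
    m=d['pixels']&(s['depth']>0)&(P[...,2]>.06); p=P[m]; print(p.min(0),p.max(0))
x=st();go([.54,-.303,.15],187.5)
E
```

```text
t 4.63 p [0.6215 0.0082 0.154 ] q [-0.0873  0.9962  0.0022  0.0031] F [ 0.6  0.  -2.2] op 0.269
[ 0.5160667  -0.0201158   0.12687183] [0.67190616 0.02875593 0.22040917]
t 4.73 p [0.6195 0.0077 0.1504] q [-8.740e-02  9.962e-01  2.000e-03  3.000e-04] F [ 0.   0.7 -1.8] op 0.266
shift [ 0.1323 -0.2921 -0.0008] turn [0.22 0.04 2.52]
```

View pics/w5.png

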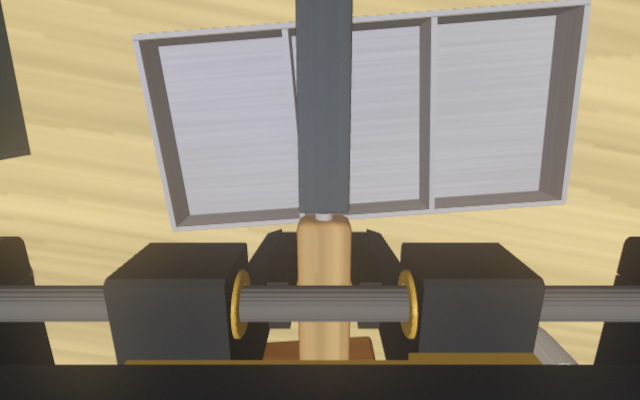

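Call:
send_rows(
  moves=[0.0165,-0.0365,0,0,0,0.5,0.033,-0.073,0,0,0,1,0.0495,-0.1095,0,0,0,1.5,0.066,-0.146,0,0,0,2,0.0825,-0.182,0,0,0,2.5],
)

```text
clock: 5.15
tool_pos: [0.5682, -0.1875, 0.1482]
eef_rot: [-0.066, 0.998, 0.002, -0.001]
contact_force: [1.1, -0.5, -1.0]
opening: 0.269
```

Call:
send_rows(
  moves=[0.0165,-0.0365,0,0,0,0,0.033,-0.073,0,0,0,0,0.045,-0.1,0,0,0,0,0.045,-0.105,0,0,0,0,0.045,-0.105,0,0,0,0],
)

```text
clock: 5.57
tool_pos: [0.5352, -0.3009, 0.1462]
eef_rot: [-0.063, 0.998, 0.002, -0.003]
contact_force: [0.4, 0.6, -0.7]
opening: 0.267
```

```bash
python3 - <<'E'
from h import *
for i in range(1): s=imaging.snapshot('wrist')
x=st();s=imaging.snapshot('wrist'); save(s,'w6'); st(); P=cloud(s)
np.savez('w6.npz',**s)
s=imaging.snapshot('top');save(s,'t6')
for d in imaging.silhouettes('toolbin',s): print(d['score'],d['pixels'].sum())
E
```

```text
t 5.62 p [ 0.5366 -0.2976  0.1466] q [-0.0648  0.9979  0.003  -0.0019] F [-0.5  1.6 -0.4] op 0.269
t 5.67 p [ 0.5374 -0.2957  0.147 ] q [-0.0662  0.9978  0.0034 -0.0014] F [ 0.7  0.4 -1. ] op 0.27
0.68 1982
```

View pics/w6.png

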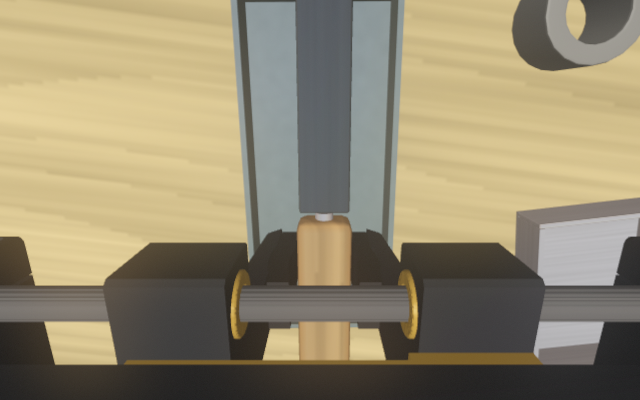

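View pics/t6.png

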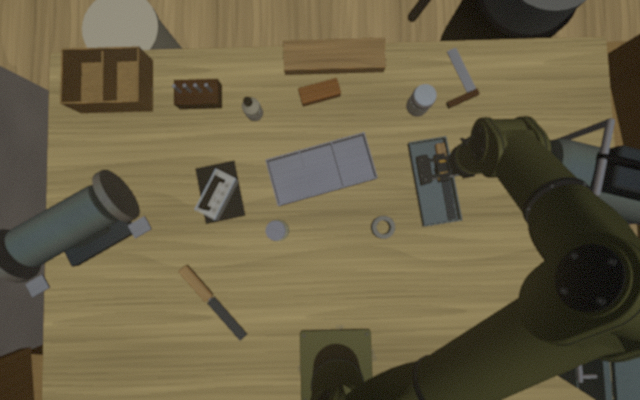

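```bash
python3 - <<'E'
from h import *
s=dict(np.load('w6.npz'))
for u,v in [(290,325),(246,225),(393,225),(237,0),(402,0)]: print(u,v,deproj(s,u,v,z=.03).round(4))
P=cloud(s)
print('file',P[100,325],P[210,325],P[260,325])
t=dict(np.load('top0.npz'))
z=[deproj(t,180+a/2.66,120+b/2.66,z=.03) for a,b in [(606,62),(708,45),(748,265),(646,282)]]; print(np.round(z,3),np.mean(z,0))
st()
E
```

```text
290 325 [ 0.6465 -0.3096  0.03  ]
246 225 [ 0.5647 -0.351   0.03  ]
393 225 [ 0.5508 -0.2421  0.03  ]
237 0 [ 0.4148 -0.3672  0.03  ]
402 0 [ 0.4012 -0.264   0.03  ]
file [ 0.46862223 -0.30516272  0.12634232] [ 0.51436316 -0.29916996  0.12774788] [ 0.53500519 -0.29651822  0.13375927]
[[ 0.634 -0.229  0.03 ]
 [ 0.649 -0.342  0.03 ]
 [ 0.408 -0.372  0.03 ]
 [ 0.393 -0.262  0.03 ]] [ 0.52099477 -0.30126967  0.03      ]
t 5.77 p [ 0.5381 -0.2946  0.1475] q [-0.0674  0.9977  0.0033 -0.0011] F [ 0.6  0.6 -1.1] op 0.27
```

```bash
python3 - <<'E'
from h import *
st(); go([.553,-.2985,.07],187.8); 
E
```

```text
t 5.77 p [ 0.5381 -0.2946  0.1475] q [-0.0674  0.9977  0.0033 -0.0011] F [ 0.6  0.6 -1.1] op 0.27
shift [-0.0144 -0.0063  0.0774] turn [ 0.39 -0.1  -0.07]
```

Call:
send_rows(
  moves=[-0.0144,-0.006,0.015,0.4,0,0,-0.0144,-0.006,0.035,0.4,0,0,-0.0144,-0.006,0.055,0.4,0,0,-0.0144,-0.006,0.07,0.4,0,0,-0.0144,-0.006,0.07,0.4,0,0],
)

```text
clock: 6.18
tool_pos: [0.5518, -0.295, 0.0744]
eef_rot: [-0.069, 0.998, 0.002, -0.003]
contact_force: [-0.8, -0.4, -1.1]
opening: 0.266
```

```bash
python3 - <<'E'
from h import *
s=imaging.snapshot('wrist');save(s,'w7');st(); go([.553,-.2985,.036],187.8); 
E
```

```text
t 6.23 p [ 0.5526 -0.2957  0.0761] q [-0.069   0.9976  0.0011 -0.0023] F [-0.6  0.  -0.7] op 0.269
shift [-0.0001 -0.0029  0.0401] turn [ 0.14 -0.25  0.12]
```

View pics/w7.png

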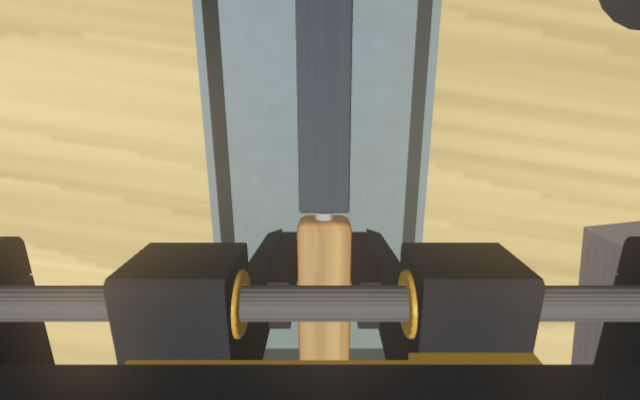

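Call:
send_rows(
  moves=[0,-0.003,0.012,0,0,0,0,-0.003,0.024,0,0,0,0,-0.003,0.033,0,0,0,0,-0.003,0.039,0,0,0,0,-0.003,0.041,0,0,0],
)

```text
clock: 6.65
tool_pos: [0.5523, -0.2982, 0.0341]
eef_rot: [-0.069, 0.998, 0.001, -0.003]
contact_force: [-2.4, 1.2, 9.4]
opening: 0.267
```

Call:
send_rows(
  moves=[0,0,0,0,0,0,0,0,0,0,0,0,0,0,0,0,0,0,0,0,0,0,0,0,0,0,0,0,0,0],
)

```text
clock: 7.07
tool_pos: [0.5522, -0.2983, 0.0343]
eef_rot: [-0.069, 0.998, 0.001, -0.003]
contact_force: [-0.5, 0.8, 2.0]
opening: 0.269
```

Call:
send_rows(
  moves=[0,0,0,0,0,0,0,0,0,0,0,0,0,0,0,0,0,0,0,0,0,0,0,0,0,0,0,0,0,0],
  claw=-0.05,
)

```text
clock: 7.48
tool_pos: [0.5524, -0.2983, 0.0343]
eef_rot: [-0.069, 0.998, 0.001, -0.003]
contact_force: [-0.0, -0.9, 0.2]
opening: 0.523
```

Call:
send_rows(
  moves=[0,0,-0.02,0,0,0,0,0,-0.05,0,0,0,0,0,-0.09,0,0,0,0,0,-0.13,0,0,0,0,0,-0.17,0,0,0],
)

```text
clock: 7.9
tool_pos: [0.553, -0.2985, 0.2059]
eef_rot: [-0.069, 0.998, 0.002, -0.003]
contact_force: [0.7, -0.8, -0.6]
opening: 0.524
```

```bash
python3 - <<'E'
from h import *
s=imaging.snapshot('wrist');save(s,'w8');st();P=cloud(s)
for d in imaging.silhouettes('file',s)[:1]:
    p=P[d['pixels']];print(d['score'],np.percentile(p,[2,50,98],axis=0).round(3))
E
```

```text
t 7.95 p [ 0.5575 -0.2998  0.2144] q [-0.0688  0.9976 -0.0015  0.0031] F [1.1 0.1 5.2] op 0.52
0.86 [[ 0.426 -0.322  0.015]
 [ 0.512 -0.303  0.017]
 [ 0.616 -0.283  0.023]]
```

View pics/w8.png

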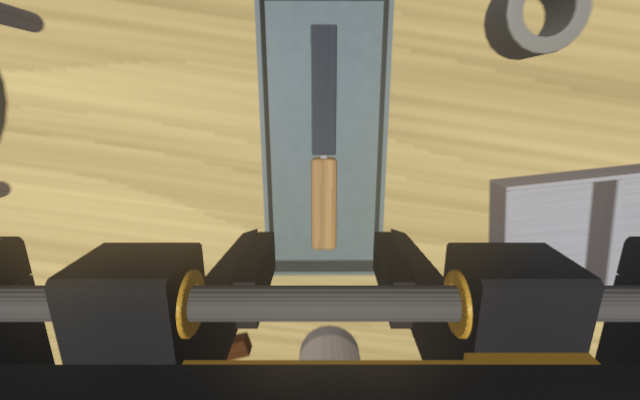

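```bash
python3 - <<'E'
from h import *
st(); go([.495,.3266,.22],152.8)
E
```

```text
t 8.0 p [ 0.5575 -0.2997  0.2113] q [-0.0687  0.9976 -0.0014  0.0031] F [ 0.2 -0.5  0. ] op 0.523
shift [-0.024   0.629  -0.0106] turn [-0.07  0.39 35.08]
```

Call:
send_rows(
  moves=[0,0.0415,0,0,0,0,0,0.083,0,0,0,0,0,0.1245,0,0,0,0,0,0.166,0,0,0,0,-0.005,0.2075,0,0,0,0],
  claw=-0.4,
)

```text
clock: 8.42
tool_pos: [0.5323, -0.0924, 0.2102]
eef_rot: [-0.068, 0.998, -0.001, 0.002]
contact_force: [-0.0, 0.5, 0.0]
opening: 0.704
```

Call:
send_rows(
  moves=[0,0.0415,0,0,0,0,0,0.083,0,0,0,0,0,0.1245,0,0,0,5,0,0.166,0,0,0,11,0,0.2075,0,0,0,18],
)

```text
clock: 8.83
tool_pos: [0.5034, 0.1142, 0.209]
eef_rot: [0.091, 0.996, -0.001, 0.002]
contact_force: [0.6, 0.5, 0.6]
opening: 0.7
```

```bash
python3 - <<'E'
from h import *
st(); go([.495,.3266,.22],152.8)
E
```

```text
t 8.83 p [0.5034 0.1142 0.209 ] q [ 0.0914  0.9958 -0.0011  0.0021] F [0.6 0.5 0.6] op 0.7
shift [ 0.0468  0.2073 -0.0116] turn [-0.07  0.27 16.71]
```

Call:
send_rows(
  moves=[0.009,0.04,0,0,0,4,0.018,0.08,0,0,0,8,0.028,0.12,0,0,0,12,0.037,0.16,0,0,0,16,0.0455,0.2,0,0,0,16.7],
)

```text
clock: 9.25
tool_pos: [0.494, 0.3212, 0.2079]
eef_rot: [0.236, 0.972, -0.001, 0.002]
contact_force: [0.7, 0.1, 0.3]
opening: 0.702
```

Call:
send_rows(
  moves=[0.0,0.007,0,0,0,0,0,0.007,0,0,0,0,0,0.007,0,0,0,0,0,0.007,0,0,0,0,0,0.007,0,0,0,0],
)

```text
clock: 9.67
tool_pos: [0.4979, 0.3245, 0.2076]
eef_rot: [0.238, 0.971, -0.002, 0.002]
contact_force: [-0.7, -0.5, -0.3]
opening: 0.702
```

```bash
python3 - <<'E'
from h import *
s=imaging.snapshot('wrist');save(s,'w9');st();P=cloud(s);np.savez('w9.npz',**s)
for q in ['shaker_handle','shaker_mouth','shaker']:
    print(q,[(round(d['score'],2),np.round(np.array(d['point'])*[640,400],1)) for d in imaging.pinpoint(q,s)])
st()
E
```

```text
t 9.72 p [0.4979 0.3249 0.2078] q [ 0.2376  0.9714 -0.0021  0.0022] F [ 0.3 -0.4 -0.5] op 0.702
shaker_handle [(0.59, array([330.5, 192.4]))]
shaker_mouth [(0.56, array([333.2,  98.4]))]
shaker [(0.71, array([330.4, 169. ]))]
t 9.87 p [0.4977 0.3262 0.208 ] q [ 0.2369  0.9715 -0.0015  0.0022] F [ 0.5 -0.1  0.4] op 0.7
```

View pics/w9.png

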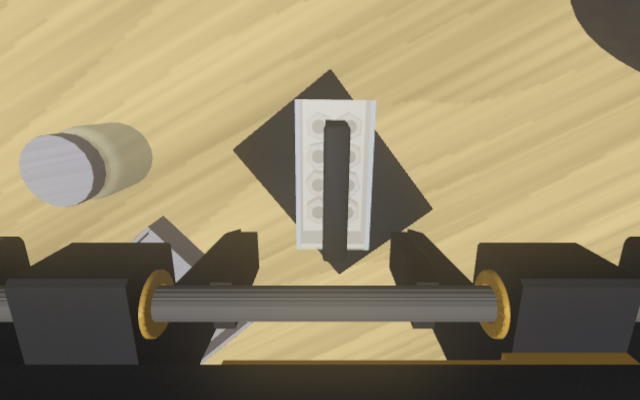

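```bash
python3 - <<'E'
from h import *
s=dict(np.load('w9.npz'));P=cloud(s)
m=(P[...,2]>.095)&(P[...,2]<.112)&(s['depth']>0); m[235:]=0
m=m&(np.abs(np.mgrid[0:400,0:640][1]-336)<30)
p=P[m]; print(m.sum(),p.min(0),p.max(0),np.median(p[:,2])); q=p[:,:2]; vv=np.linalg.svd(q-q.mean(0))[2][0]; a=np.degrees(np.arctan2(vv[1],vv[0])); print(q.mean(0),a)
A=deproj(s,337.5,122,z=.102);B=deproj(s,335,262,z=.102);print(A,B,(A+B)/2,np.linalg.norm(A-B),np.degrees(np.arctan2(*(A-B)[1::-1])))
# roof edges
for u,v in [(295,100),(376,101),(297,248),(370,248)]: print(deproj(s,u,v,z=.044).round(4))
# mat corners
print([deproj(s,u,v,z=.004).round(4) for u,v in [(331,70),(234,151),(431,209),(341,272)]])
E
```

```text
2849 [0.4519222  0.31110914 0.09647075] [0.52819648 0.36270089 0.1038192 ] 0.10178905774897386
[0.48748363 0.33872388] -27.98140946903663
[0.45382728 0.35739202 0.102     ] [0.54313084 0.31006818 0.102     ] [0.49847906 0.3337301  0.102     ] 0.10106766670427943 152.0799383913945
[0.4266 0.3349 0.044 ]
[0.4576 0.3928 0.044 ]
[0.5418 0.2736 0.044 ]
[0.5725 0.3328 0.044 ]
[array([0.4172, 0.3732, 0.004 ]), array([0.4395, 0.2568, 0.004 ]), array([0.5812, 0.4023, 0.004 ]), array([0.6024, 0.2902, 0.004 ])]
```

```bash
python3 - <<'E'
from h import *
st(); go([.4985,.3335,.099],152.1)
E
```

```text
t 9.87 p [0.4977 0.3262 0.208 ] q [ 0.2369  0.9715 -0.0015  0.0022] F [ 0.5 -0.1  0.4] op 0.7
shift [0.0031 0.007  0.109 ] turn [-0.1   0.28  0.49]
```

Call:
send_rows(
  moves=[0.003,0.007,0.02,0,0.3,0.5,0.003,0.007,0.05,0,0.3,0.5,0.003,0.007,0.08,0,0.3,0.5,0.003,0.007,0.103,0,0.3,0.5,0.003,0.007,0.109,0,0.3,0.5],
)

```text
clock: 10.28
tool_pos: [0.4969, 0.3315, 0.0956]
eef_rot: [0.241, 0.97, -0.003, -0.002]
contact_force: [-0.1, -0.2, 0.3]
opening: 0.702
```

```bash
python3 - <<'E'
from h import *
s=imaging.snapshot('wrist');save(s,'w10')
st(); go([.4985,.3335,.099],152.1)
E
```

```text
t 10.33 p [0.4972 0.3319 0.0962] q [ 0.2413  0.9704 -0.003  -0.002 ] F [-0.4  0.5  0.5] op 0.7
shift [-0.0004  0.002  -0.0028] turn [-0.39 -0.14 -0.03]
```

View pics/w10.png

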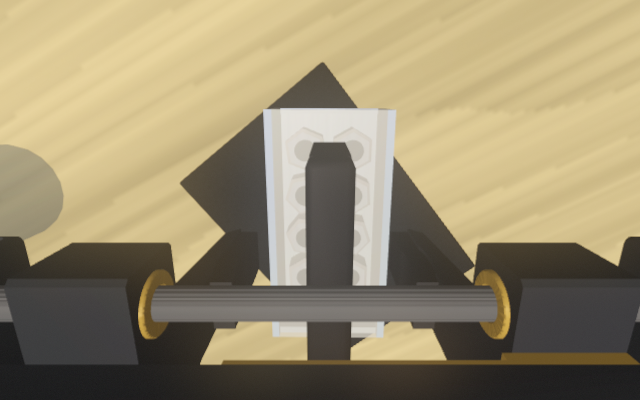

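Call:
send_rows(
  moves=[0,0.002,-0.003,-0.4,0,0,0,0.002,-0.003,-0.4,0,0,0,0.002,-0.003,-0.4,0,0,0,0.002,-0.003,-0.4,0,0,0,0.002,-0.003,-0.4,0,0],
  claw=1,
  grip_force=60,
)

```text
clock: 10.75
tool_pos: [0.4987, 0.334, 0.1004]
eef_rot: [0.241, 0.97, 0.001, -0.001]
contact_force: [-0.0, -0.5, -0.6]
opening: 0.347
```

Call:
send_rows(
  moves=[0,0,0,0,0,0,0,0,0,0,0,0,0,0,0,0,0,0,0,0,0,0,0,0,0,0,0,0,0,0],
)

```text
clock: 11.17
tool_pos: [0.4986, 0.3334, 0.1008]
eef_rot: [0.242, 0.97, 0.001, -0.001]
contact_force: [-2.2, -1.4, 5.9]
opening: 0.189
```

```bash
python3 - <<'E'
from h import *
s=st(); print(s['q'].round(3))
E
```

```text
t 11.17 p [0.4986 0.3334 0.1008] q [ 2.416e-01  9.704e-01  7.000e-04 -5.000e-04] F [-2.2 -1.4  5.9] op 0.189
[-0.591  0.881 -0.131  1.763  0.205  0.51   0.229]
```

Call:
send_rows(
  moves=[0,0,-0.01,0,0,0,0,0,-0.025,0,0,0,0,0,-0.045,0,0,0,0,0,-0.065,0,0,0,0,0,-0.08,0,0,0],
)

```text
clock: 11.58
tool_pos: [0.4984, 0.3333, 0.1818]
eef_rot: [0.241, 0.97, 0.001, -0.001]
contact_force: [0.1, 0.4, -6.3]
opening: 0.196
```

```bash
python3 - <<'E'
from h import *
s=imaging.snapshot('wrist');save(s,'w11');st()
s=imaging.snapshot('top');save(s,'t11');np.savez('t11.npz',**s)
s=imaging.snapshot('scene');save(s,'s11')
st()
E
```

```text
t 11.63 p [0.4996 0.3342 0.1844] q [2.416e-01 9.704e-01 2.400e-03 7.000e-04] F [ 1.   0.4 -4.6] op 0.196
t 11.73 p [0.4988 0.3336 0.1813] q [ 2.415e-01  9.704e-01  1.400e-03 -1.000e-04] F [-0.4  0.2 -7.1] op 0.195
```

View pics/w11.png

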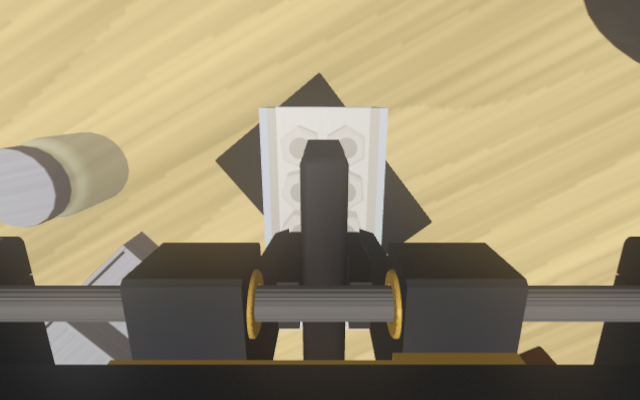

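View pics/t11.png

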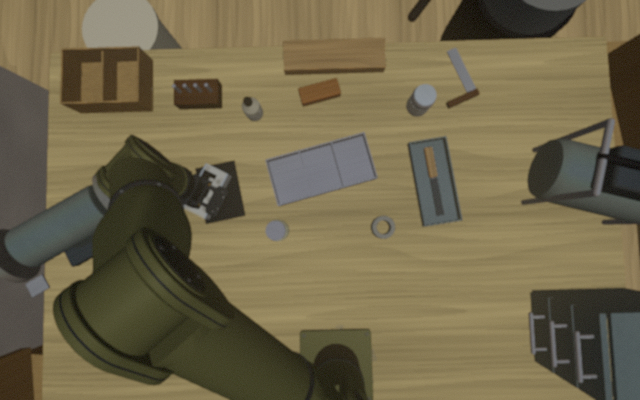

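View pics/s11.png

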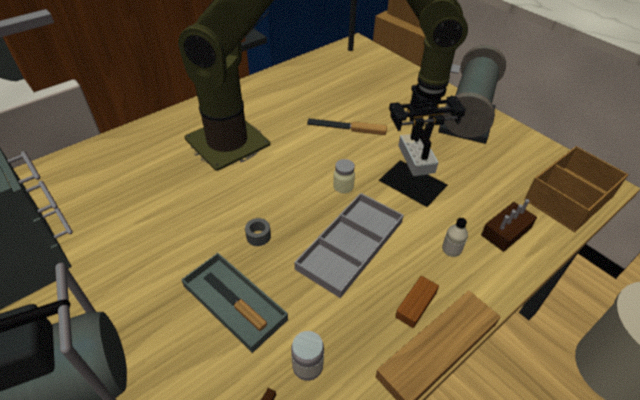

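```bash
python3 - <<'E'
from h import *
from scipy.optimize import minimize
ms={}
for n in ['top','scene']:
    s=imaging.snapshot(n); d=imaging.silhouettes('tray',s); ms[n]=(s,[x['pixels'] for x in d][0]); print([(x['score'],x['pixels'].sum()) for x in d])
def hull(s,p):
    c,sn=np.cos(p[2]),np.sin(p[2]); pts=[[p[0]+c*x-sn*y,p[1]+sn*x+c*y,z] for x in(-.07,.07) for y in(-.15,.15) for z in(0,.032)]
    u=proj(s,pts); m=np.zeros((1600,2560),np.uint8); h=cv2.convexHull((u*4+2).astype(np.float32)).round().astype(np.int32); cv2.fillConvexPoly(m,h,255)
    return cv2.resize(m,(640,400),interpolation=cv2.INTER_AREA)/255.
for use in (['top'],['scene'],['top','scene']):
    f=lambda p: sum(np.abs(hull(ms[n][0],p)-ms[n][1]).sum()/ms[n][1].sum() for n in use)
    o=minimize(f,[.567,.023,.245],method='Nelder-Mead',options=dict(initial_simplex=[[.567,.023,.245],[.575,.023,.245],[.567,.031,.245],[.567,.023,.28]],xatol=1e-4))
    print(use,o.x[:2].round(4),np.degrees(o.x[2]).round(2),o.fun)
E
```

```text
[(0.57, np.int64(4992))]
[(0.77, np.int64(5581)), (0.49, np.int64(1189)), (0.43, np.int64(643))]
['top'] [0.5701 0.0243] 14.06 0.02582327802916038
['scene'] [0.5646 0.0302] 14.56 0.023542059719426207
['top', 'scene'] [0.5673 0.0281] 14.48 0.10433705413707482
```

```bash
python3 - <<'E'
from h import *
st(); go([.5765,.1295,.20],194.4); go([.5765,.1295,.20],194.4,pitch=-15)
E
```

```text
t 11.93 p [0.4977 0.3326 0.1793] q [ 2.415e-01  9.704e-01 -6.000e-04 -1.500e-03] F [-0.4  0.3 -7.3] op 0.194
shift [-0.1647 -0.1425 -0.0209] turn [ -0.05  -0.19 -42.35]
shift [-0.1647 -0.1425 -0.0209] turn [ -5.59 -14.5  -42.1 ]
```

Call:
send_rows(
  moves=[-0.004,-0.003,-0.003,0,0,-1,-0.012,-0.01,-0.008,0,0,-3,-0.024,-0.021,-0.014,0,0,-6,-0.037,-0.032,-0.02,0,0,-9.5,-0.05,-0.043,-0.021,0,0,-13],
)

```text
clock: 12.35
tool_pos: [0.5223, 0.2702, 0.2005]
eef_rot: [0.128, 0.992, -0.001, -0.001]
contact_force: [0.4, 0.5, -6.8]
opening: 0.193
```

```bash
python3 - <<'E'
from h import *
st(); go([.5765,.1295,.20],194.4)
E
```

```text
t 12.35 p [0.5223 0.2702 0.2005] q [ 1.280e-01  9.918e-01 -6.000e-04 -1.400e-03] F [ 0.4  0.5 -6.8] op 0.193
shift [-0.0882 -0.1223  0.0004] turn [ -0.04  -0.17 -29.11]
```

Call:
send_rows(
  moves=[-0.012,-0.017,0,0,0,-4,-0.024,-0.034,0,0,0,-8,-0.036,-0.05,0,0,0,-12,-0.048,-0.067,0,0,0,-16,-0.06,-0.083,0,0,0,-20],
)

```text
clock: 12.77
tool_pos: [0.5593, 0.1726, 0.1998]
eef_rot: [-0.048, 0.999, -0.001, -0.002]
contact_force: [0.2, 0.2, -7.6]
opening: 0.199
```

```bash
python3 - <<'E'
from h import *
st(); go([.5765,.1295,.20],194.4)
E
```

```text
t 12.77 p [0.5593 0.1726 0.1998] q [-0.0479  0.9988 -0.001  -0.0022] F [ 0.2  0.2 -7.6] op 0.199
shift [-0.013  -0.0445 -0.0002] turn [-0.08 -0.26 -8.91]
```

Call:
send_rows(
  moves=[-0.004,-0.015,0,0,0,-3,-0.009,-0.028,0,0,0,-6,-0.012,-0.039,0,0,0,-8,-0.013,-0.044,0,0,0,-8.9,-0.013,-0.0445,0,0,0,-8.9],
)

```text
clock: 13.18
tool_pos: [0.5767, 0.1269, 0.1991]
eef_rot: [-0.124, 0.992, -0.002, -0.003]
contact_force: [0.2, 1.0, -6.3]
opening: 0.193
```

Call:
send_rows(
  moves=[0,0,0,0,-2,0,0,0,0,0,-5,0,0,0,0,0,-8,0,0,0,0,0,-11,0,0,0,0,0,-12,0],
)

```text
clock: 13.6
tool_pos: [0.5744, 0.1278, 0.1988]
eef_rot: [-0.124, 0.987, 0.012, 0.1]
contact_force: [-1.1, -0.4, -5.0]
opening: 0.194
```

```bash
python3 - <<'E'
from h import *
s=imaging.snapshot('wrist');save(s,'w12')
x=st();print(x['q'].round(3)); go([.5765,.1295,.16],194.4,pitch=-22)
s=imaging.snapshot('scene');save(s,'s12')
s=imaging.snapshot('top');save(s,'t12')
E
```

```text
t 13.65 p [0.5741 0.1277 0.1987] q [-0.1243  0.9871  0.0112  0.0999] F [-0.5 -0.3 -6.4] op 0.195
[-0.118  0.679 -0.304  1.925  0.546  0.411  0.996]
shift [0.005  0.0013 0.0385] turn [ -0.16 -10.46  -0.02]
```

View pics/w12.png

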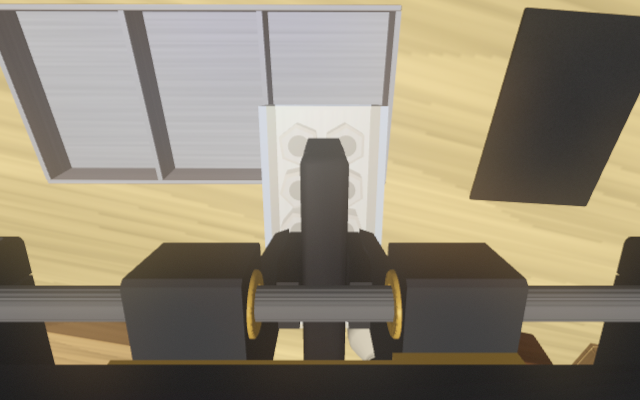

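View pics/s12.png

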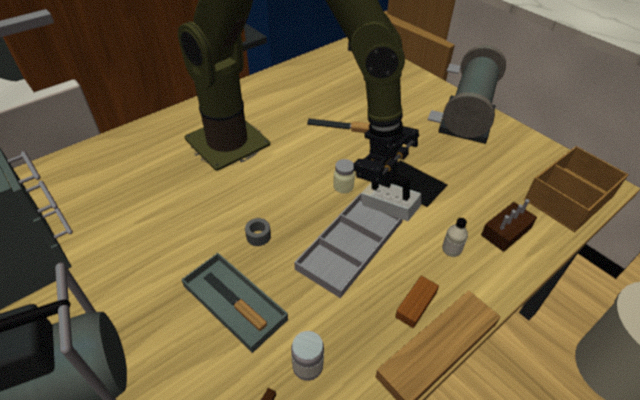

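View pics/t12.png

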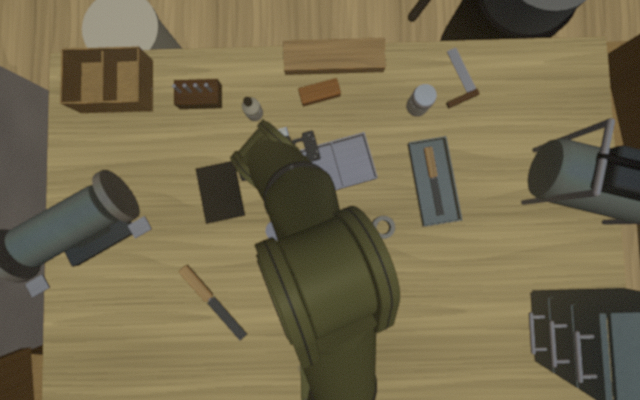

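Call:
send_rows(
  moves=[0.001,0,0.01,0,-3,0,0.003,0.001,0.02,0,-6,0,0.005,0.001,0.03,0,-9,0,0.005,0.001,0.037,0,-11,0,0.005,0.001,0.0385,0,-11.5,0],
)

```text
clock: 14.17
tool_pos: [0.5669, 0.1215, 0.1631]
eef_rot: [-0.125, 0.981, 0.006, 0.15]
contact_force: [-0.6, -0.5, -7.2]
opening: 0.192
```

```bash
python3 - <<'E'
from h import *
s=imaging.snapshot('wrist');save(s,'w13')
x=st();print(x['q'].round(3)); go([.5765,.1295,.16],194.4,pitch=-24)
E
```

```text
t 14.22 p [0.5657 0.12   0.1618] q [-0.1249  0.9809  0.0057  0.149 ] F [-1.1 -1.2 -8.2] op 0.199
[-0.181  0.716 -0.209  2.07   1.224  0.194  0.314]
shift [-0.0117  0.0066  0.0053] turn [-1.44 -6.91  0.42]
```

View pics/w13.png

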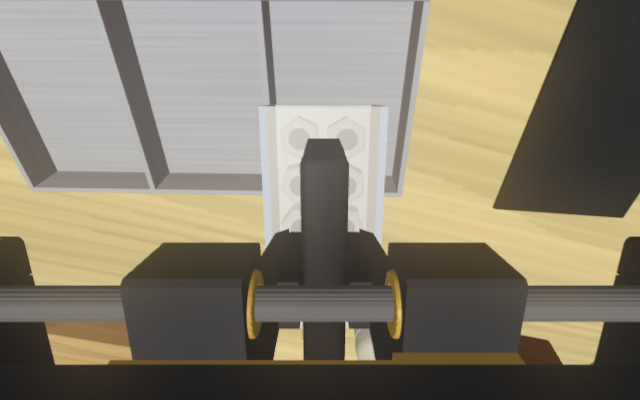

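```bash
python3 - <<'E'
from h import *
x=st();go([.56,.12,.20],190); 
E
```

```text
t 14.22 p [0.5657 0.12   0.1618] q [-0.1249  0.9809  0.0057  0.149 ] F [-1.1 -1.2 -8.2] op 0.199
shift [-0.0059  0.0004 -0.0382] turn [-0.84 17.13  4.48]
```

Call:
send_rows(
  moves=[0,0,-0.01,0,4,1,-0.003,0,-0.02,0,8,2,-0.006,0,-0.03,-0.5,12,3,-0.006,0,-0.038,-0.8,16,4.5,-0.006,0,-0.038,-0.8,17.1,4.5],
)

```text
clock: 14.63
tool_pos: [0.5625, 0.1209, 0.2018]
eef_rot: [-0.085, 0.996, 0.003, 0.0]
contact_force: [2.6, 0.7, -6.9]
opening: 0.19
```

```bash
python3 - <<'E'
from h import *
x=st();print(x['q'].round(3));go([.55,.12,.20],155); 
E
```

```text
t 14.63 p [0.5625 0.1209 0.2018] q [-0.0851  0.9964  0.0029  0.    ] F [ 2.6  0.7 -6.9] op 0.19
[ 0.089  0.777 -0.665  1.766  0.625  0.82   0.863]
shift [0.0125 0.0013 0.0018] turn [ 0.32 -0.07 34.77]
```

Call:
send_rows(
  moves=[0,0,0,0.3,0,4,0.003,0,0,0.3,0,11,0.006,0,0,0.3,0,18,0.009,0,0,0.3,0,25,0.012,0,0,0.3,0,32],
)

```text
clock: 15.05
tool_pos: [0.5511, 0.1199, 0.2021]
eef_rot: [0.196, 0.981, 0.002, -0.001]
contact_force: [0.2, -0.0, -6.1]
opening: 0.195
```

Call:
send_rows(
  moves=[0,0,0,0,0,7,0,0,0,0,0,14,0,0,0,0,0,21,0,0,0,0,0,28,0,0,0,0,0,35],
)

```text
clock: 15.47
tool_pos: [0.5517, 0.1213, 0.2024]
eef_rot: [0.484, 0.875, 0.003, -0.002]
contact_force: [-0.7, 0.0, -6.3]
opening: 0.193
```

```bash
python3 - <<'E'
from h import *
x=st();print(x['q'].round(3));go([.53,.12,.20],90); 
E
```

```text
t 15.47 p [0.5517 0.1213 0.2024] q [ 0.484   0.8751  0.003  -0.0023] F [-0.7  0.  -6.3] op 0.193
[-0.095  0.705 -0.336  1.807  0.334  0.684 -0.057]
shift [ 0.0104 -0.019   0.0024] turn [ 0.05 -0.44 32.11]
```

Call:
send_rows(
  moves=[0,0,0,0,-0.4,7,0,0,0,0,-0.4,14,0,0,0,0,-0.4,21,0,0,0,0,-0.4,28,0,0,0,0,-0.4,35],
)

```text
clock: 15.88
tool_pos: [0.5524, 0.123, 0.2027]
eef_rot: [0.726, 0.687, 0.002, -0.001]
contact_force: [0.5, -0.7, -7.0]
opening: 0.195
```

Call:
send_rows(
  moves=[0,0,0,0,0,7,0,0,0,0,0,14,0,0,0,0,0,21,0,0,0,0,0,28,0,0,0,0,0,35],
)

```text
clock: 16.3
tool_pos: [0.5532, 0.125, 0.2031]
eef_rot: [0.9, 0.435, 0.003, -0.003]
contact_force: [0.4, 0.5, -6.2]
opening: 0.193
```

```bash
python3 - <<'E'
from h import *
x=st();print(x['q'].round(3));go([.511,.1125,.20],14.4); 
s=imaging.snapshot('wrist');save(s,'w14')
E
```

```text
t 16.3 p [0.5532 0.125  0.2031] q [ 0.9004  0.435   0.003  -0.0035] F [ 0.4  0.5 -6.2] op 0.193
[-0.31   0.691  0.018  1.815 -0.033  0.632 -0.94 ]
shift [-0.036  -0.0253  0.0029] turn [-0.36 -0.4  37.18]
```

View pics/w14.png

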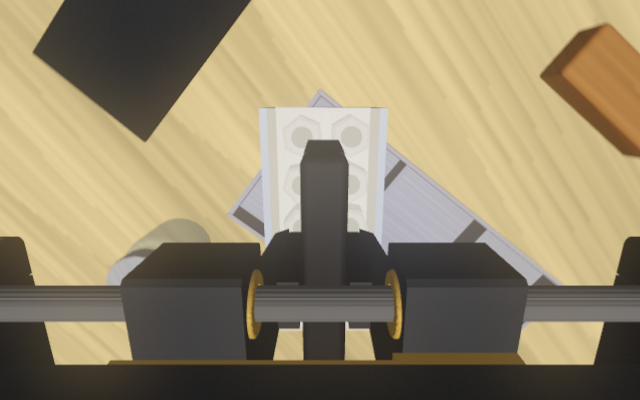

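Call:
send_rows(
  moves=[-0.005,-0.004,0,0,0,7,-0.013,-0.009,0,0,0,14,-0.022,-0.015,0,0,0,21,-0.03,-0.021,0.002,0,0,28,-0.035,-0.025,0.002,0,0,35],
)

```text
clock: 16.77
tool_pos: [0.5112, 0.1146, 0.2008]
eef_rot: [0.99, 0.141, 0.002, -0.005]
contact_force: [-0.5, -0.5, -7.0]
opening: 0.196
```

```bash
python3 - <<'E'
from h import *
x=st();print(x['q'].round(3));go([.511,.1125,.165],14.4,pitch=-15); 
E
```

```text
t 16.77 p [0.5112 0.1146 0.2008] q [ 0.99    0.1407  0.0019 -0.0055] F [-0.5 -0.5 -7. ] op 0.196
[-0.415  0.659  0.183  1.949 -0.236  0.549 -1.356]
shift [-0.001   0.0023  0.0358] turn [ -0.36 -15.29   1.85]
```

Call:
send_rows(
  moves=[-0.001,0.002,0.003,-0.3,-3,1,-0.001,0.002,0.012,-0.3,-7,1.8,-0.001,0.002,0.022,-0.3,-11,1.8,-0.001,0.002,0.032,-0.3,-14,1.8,-0.001,0.002,0.036,-0.3,-16,1.8],
)

```text
clock: 17.18
tool_pos: [0.5125, 0.1154, 0.1635]
eef_rot: [0.982, 0.127, -0.135, 0.015]
contact_force: [-0.8, 1.0, -6.4]
opening: 0.195
```

```bash
python3 - <<'E'
from h import *
x=st();print(x['q'].round(3));go([.511,.1125,.160],14.4,pitch=-24); 
s=imaging.snapshot('wrist');save(s,'w15');s=imaging.snapshot('scene');save(s,'s15')
E
```

```text
t 17.18 p [0.5125 0.1154 0.1635] q [ 0.9825  0.1274 -0.1354  0.0146] F [-0.8  1.  -6.4] op 0.195
[-0.421  0.823  0.218  1.731 -0.21   0.888 -1.406]
shift [-0.0011  0.0024  0.0039] turn [-0.2  -8.34  0.42]
```

View pics/w15.png

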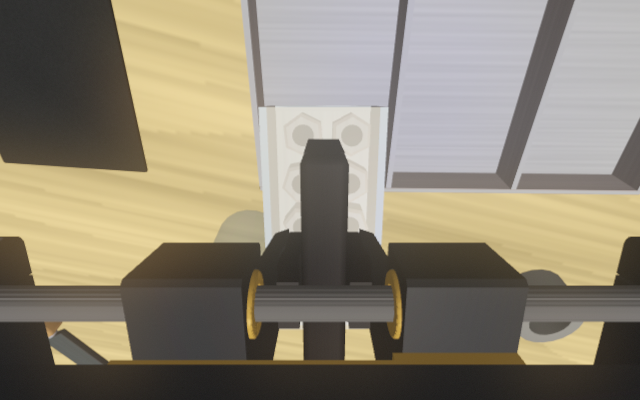

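View pics/s15.png

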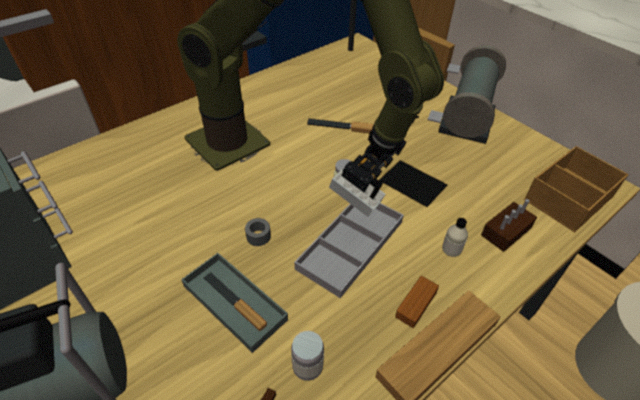

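Call:
send_rows(
  moves=[-0.001,0.001,0.001,0,-2,0.4,-0.001,0.001,0.002,0,-4,0.4,-0.001,0.001,0.003,0,-6,0.4,-0.001,0.001,0.004,0,-8,0.4,-0.001,0.001,0.004,0,-8.3,0.4],
)

```text
clock: 17.7
tool_pos: [0.5123, 0.115, 0.1596]
eef_rot: [0.971, 0.124, -0.204, 0.023]
contact_force: [0.5, -0.2, -7.0]
opening: 0.192
```

Call:
send_rows(
  moves=[-0.024,0,0,0,0,0,0,0,0,0,0,0,-0.024,0,0,0,0,0,0,0,0,0,0,0,0,0,0,0,0,0],
)

```text
clock: 18.12
tool_pos: [0.5136, 0.116, 0.1586]
eef_rot: [0.971, 0.125, -0.202, 0.022]
contact_force: [2.5, 1.2, -5.7]
opening: 0.194
```

```bash
python3 - <<'E'
from h import *
s=imaging.snapshot('wrist');save(s,'w16');
x=st();go([.511,.1125,.160],14.4,pitch=-24);
s=imaging.snapshot('scene');save(s,'s16')
E
```

```text
t 18.17 p [0.5139 0.1161 0.1595] q [ 0.9713  0.1246 -0.2012  0.0219] F [ 1.4  0.3 -4.4] op 0.192
shift [-0.0036  0.0028  0.001 ] turn [-0.35 -0.65  0.3 ]
```

View pics/w16.png

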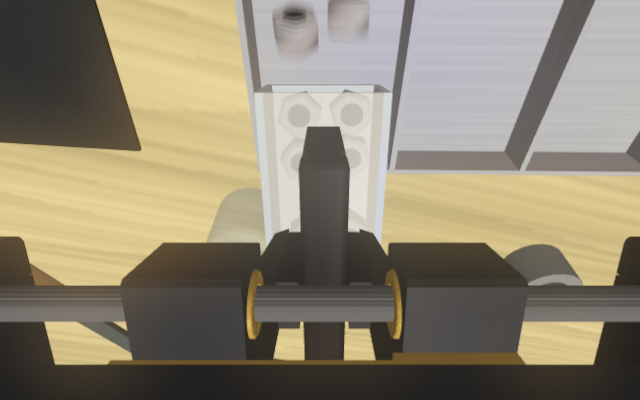

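View pics/s16.png

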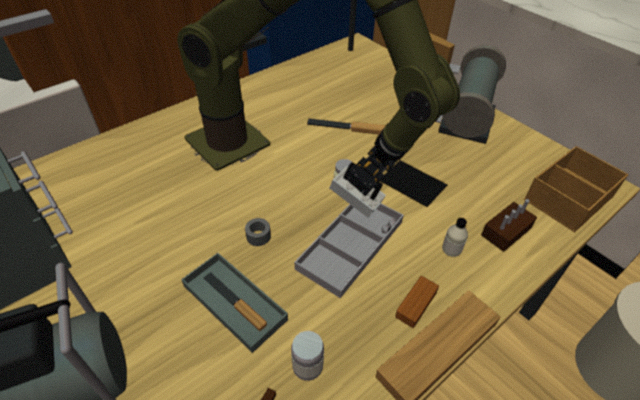

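Call:
send_rows(
  moves=[0,0,-0.002,0,3,0,0,0,-0.008,0,7,0,0,0,-0.015,0,11,0,0,0,-0.02,0,14,0,0,0,-0.025,0,16,0],
)

```text
clock: 18.63
tool_pos: [0.5224, 0.1181, 0.1848]
eef_rot: [0.99, 0.127, -0.063, 0.004]
contact_force: [-0.0, -0.6, -5.2]
opening: 0.192
```

```bash
python3 - <<'E'
from h import *
s=imaging.snapshot('wrist');save(s,'w17');
x=st();
s=imaging.snapshot('scene');save(s,'s17')
E
```

```text
t 18.68 p [0.5225 0.118  0.1857] q [ 0.99    0.1265 -0.0621  0.0038] F [-0.3 -0.4 -4.3] op 0.189
```

View pics/w17.png

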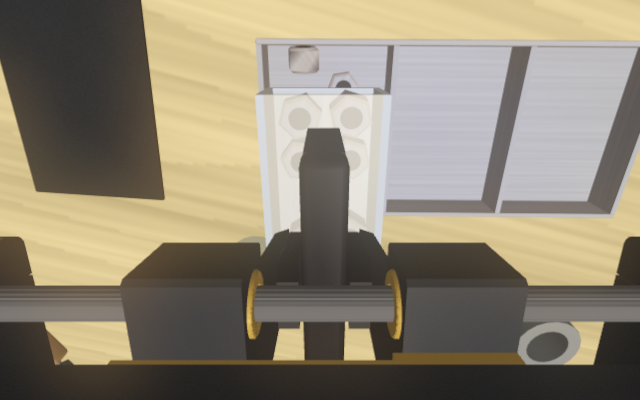

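View pics/s17.png

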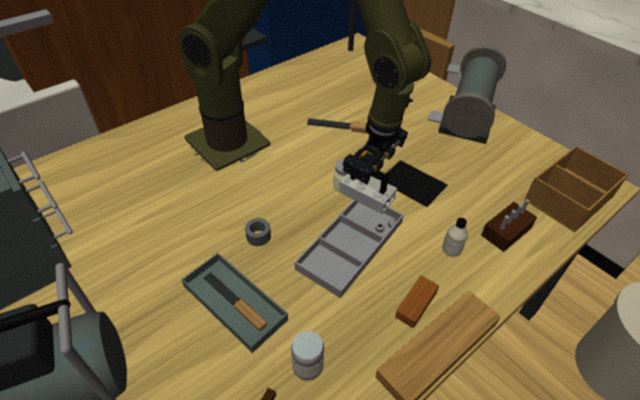

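```bash
python3 - <<'E'
from h import *
x=st();go([.527,.0155,.185],14.4,pitch=-8)
E
```

```text
t 18.73 p [0.5225 0.118  0.1851] q [ 0.9899  0.1265 -0.0636  0.004 ] F [ 0.1 -0.6 -5.4] op 0.194
shift [-0.0213  0.1004  0.002 ] turn [-0.45 -0.71  0.19]
```

Call:
send_rows(
  moves=[-0.002,0.012,0,0,0,0,-0.008,0.036,0,0,0,0,-0.015,0.064,0.001,0,0,0,-0.02,0.09,0.002,0,0,0,-0.021,0.1,0.002,-0.4,0,0],
)

```text
clock: 19.15
tool_pos: [0.5268, 0.0088, 0.1852]
eef_rot: [0.99, 0.123, -0.064, 0.01]
contact_force: [-0.2, -1.8, -6.0]
opening: 0.194
```

```bash
python3 - <<'E'
from h import *
x=st();go([.527,.0155,.16],14.4,pitch=-22);go([.527,.0155,.158],14.4,pitch=-27)
s=imaging.snapshot('wrist');save(s,'w18');
E
```

```text
t 19.15 p [0.5268 0.0088 0.1852] q [ 0.9903  0.1233 -0.064   0.0097] F [-0.2 -1.8 -6. ] op 0.194
shift [ 0.005  -0.0065  0.0247] turn [  0.14 -14.57  -0.24]
shift [ 0.0053 -0.0066  0.0267] turn [  0.13 -19.57  -0.24]
```

View pics/w18.png

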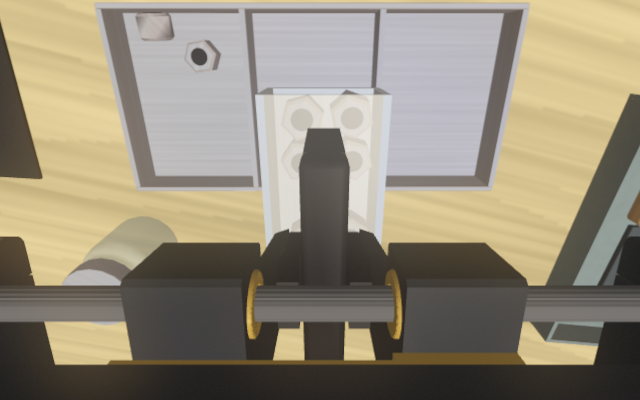

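Call:
send_rows(
  moves=[0,0,0.003,0,-3,0,0,0,0.009,0,-6,0,0,0,0.015,0,-9,0,0,0,0.021,0,-12,0,0,0,0.024,0,-14.5,0],
)

```text
clock: 19.62
tool_pos: [0.5248, 0.0082, 0.1605]
eef_rot: [0.974, 0.121, -0.189, 0.025]
contact_force: [0.3, 0.3, -5.6]
opening: 0.195
```

```bash
python3 - <<'E'
from h import *
x=st();go([.527,.0155,.158],14.4,pitch=-25)
s=imaging.snapshot('wrist');save(s,'w19');
E
```

```text
t 19.62 p [0.5248 0.0082 0.1605] q [ 0.9741  0.121  -0.1893  0.0253] F [ 0.3  0.3 -5.6] op 0.195
shift [ 0.0046 -0.0065  0.0008] turn [ 0.1  -2.98 -0.26]
```

View pics/w19.png

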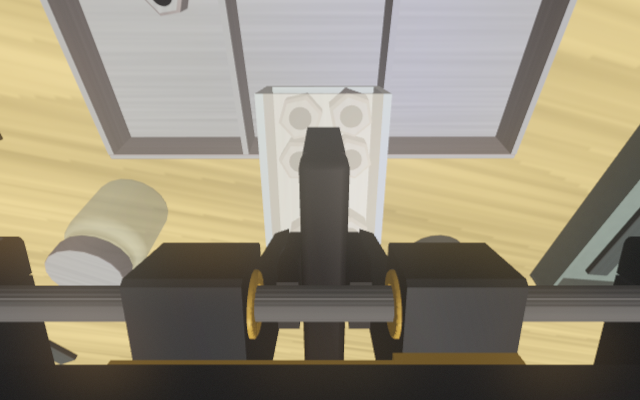

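Call:
send_rows(
  moves=[0,-0.003,0,0,-1,0,0,-0.0065,0,0,-3,0,0,-0.0065,0,0,-3,0,-0.024,-0.0065,0,0,-3,0,0,-0.0065,0,0,-3,0],
)

```text
clock: 20.08
tool_pos: [0.5113, 0.0112, 0.1617]
eef_rot: [0.967, 0.118, -0.226, 0.029]
contact_force: [-7.4, -2.7, -6.0]
opening: 0.187
```

```bash
python3 - <<'E'
from h import *
x=st();go([.527,.0155,.158],14.4,pitch=-25)
s=imaging.snapshot('wrist');save(s,'w20');
E
```

```text
t 20.08 p [0.5113 0.0112 0.1617] q [ 0.9666  0.1179 -0.2257  0.0286] F [-7.4 -2.7 -6. ] op 0.187
shift [ 0.0162 -0.0004 -0.0039] turn [-0.09  1.3  -0.47]
```

View pics/w20.png

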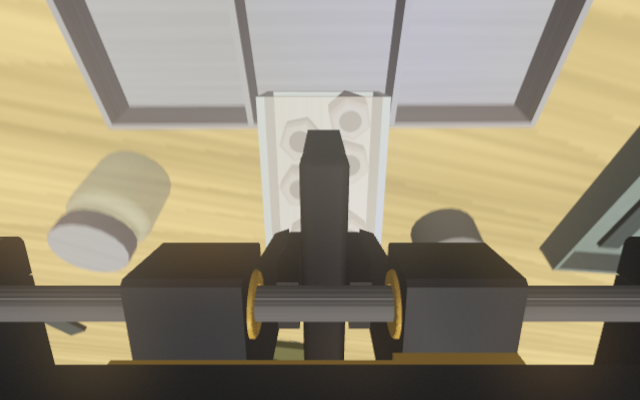

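Call:
send_rows(
  moves=[0.016,0,-0.002,0,0,0,-0.008,0,-0.002,0,0,0,0.016,0,-0.002,0,0,0,0.016,0,-0.002,0,0,0,0.016,0,-0.002,0,0,0],
)

```text
clock: 20.55
tool_pos: [0.5384, 0.0187, 0.1534]
eef_rot: [0.969, 0.121, -0.215, 0.028]
contact_force: [-0.5, 0.2, -5.9]
opening: 0.197
```

```bash
python3 - <<'E'
from h import *
x=st();go([.527,.0155,.158],14.4,pitch=-26)
s=imaging.snapshot('wrist');save(s,'w21');
E
```

```text
t 20.55 p [0.5384 0.0187 0.1534] q [ 0.9687  0.1207 -0.215   0.0282] F [-0.5  0.2 -5.9] op 0.197
shift [-0.0127  0.0003  0.0008] turn [ 0.07 -0.95 -0.21]
```

View pics/w21.png

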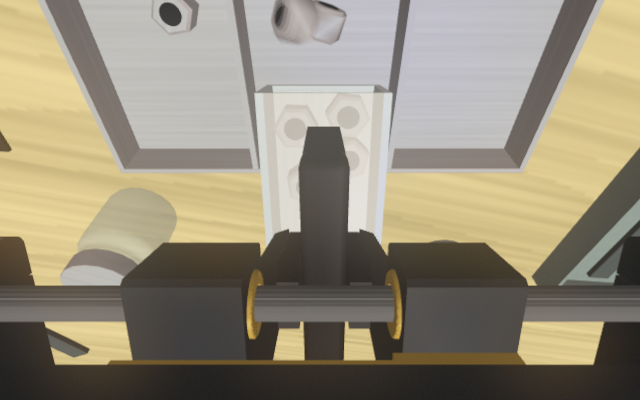

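Call:
send_rows(
  moves=[0,0,-0.005,0,4,0,0,0,-0.011,0,8,0,0,0,-0.018,0,12,0,0,0,-0.025,0,16,0,0,0,-0.03,0,17,0],
)

```text
clock: 21.02
tool_pos: [0.5494, 0.0206, 0.183]
eef_rot: [0.99, 0.123, -0.069, 0.01]
contact_force: [-0.7, 0.2, -4.8]
opening: 0.197
```

```bash
python3 - <<'E'
from h import *
x=st();go([.551,-.0795,.185],14.4,pitch=-8)
s=imaging.snapshot('wrist');save(s,'w22');
s=imaging.snapshot('scene');save(s,'s22');cv2.imwrite('pics/s22z.png',cv2.resize(s['image'][160:320,250:450,::-1],None,fx=4,fy=3.7))
E
```

```text
t 21.02 p [0.5494 0.0206 0.183 ] q [ 0.99    0.1229 -0.0685  0.0102] F [-0.7  0.2 -4.8] op 0.197
shift [-0.0229  0.0975  0.0015] turn [ 0.16 -0.06 -0.26]
```

View pics/w22.png

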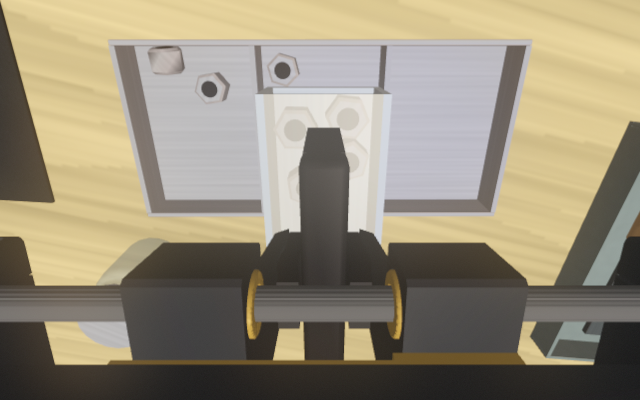

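View pics/s22z.png

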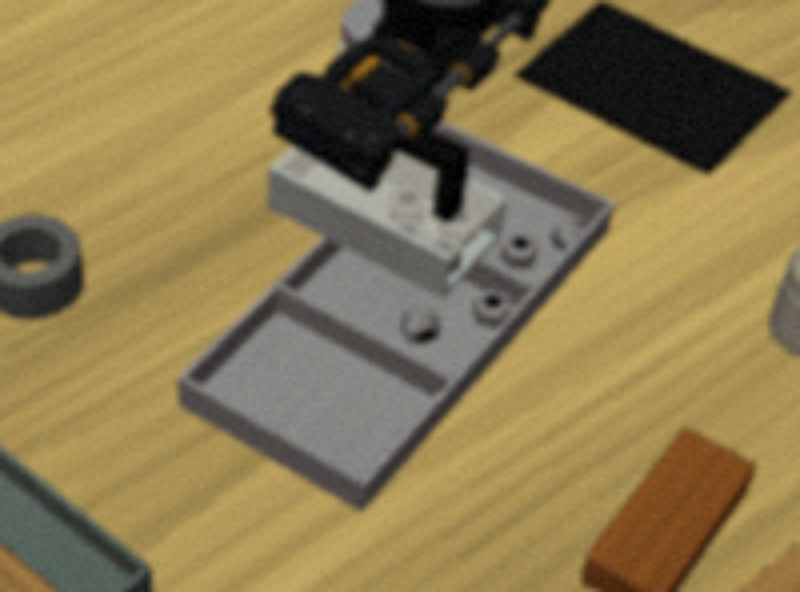

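Call:
send_rows(
  moves=[-0.003,0.012,0,0,0,0,-0.009,0.036,0,0,0,0,-0.016,0.063,0.001,0,0,0,-0.021,0.086,0.001,0,0,0,-0.023,0.0945,0.001,0,0,0],
)

```text
clock: 21.53
tool_pos: [0.551, -0.0826, 0.1849]
eef_rot: [0.99, 0.12, -0.07, 0.012]
contact_force: [0.1, -0.2, -4.4]
opening: 0.192
```

```bash
python3 - <<'E'
from h import *
x=st();go([.551,-.0795,.16],14.4,pitch=-22)
s=imaging.snapshot('wrist');save(s,'w23');
E
```

```text
t 21.53 p [ 0.551  -0.0826  0.1849] q [ 0.9902  0.1203 -0.0703  0.0125] F [ 0.1 -0.2 -4.4] op 0.192
shift [ 0.0042 -0.0032  0.0246] turn [  0.3  -13.82  -0.61]
```

View pics/w23.png

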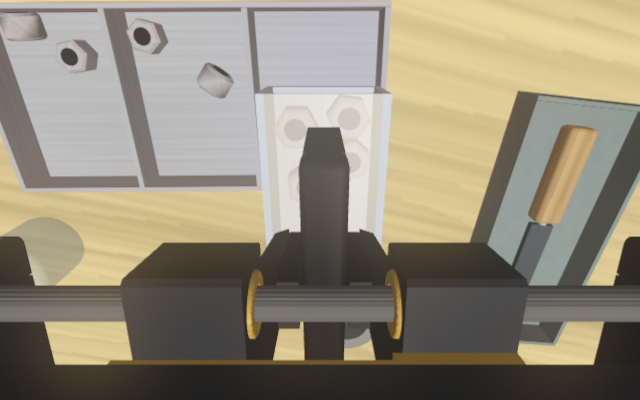

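Call:
send_rows(
  moves=[0.001,-0.002,0.004,0,-3,0,0.002,-0.005,0.011,0,-7,-0.5,0.003,-0.006,0.017,0,-10,-0.5,0.004,-0.006,0.023,0,-14,-0.5,0.004,-0.006,0.026,0,-17,-0.5],
)

```text
clock: 22.0
tool_pos: [0.5506, -0.0754, 0.1572]
eef_rot: [0.968, 0.122, -0.217, 0.029]
contact_force: [0.7, 0.3, -4.2]
opening: 0.194
```

```bash
python3 - <<'E'
from h import *
x=st();go([.551,-.078,.158],14.4,pitch=-25)
s=imaging.snapshot('wrist');save(s,'w24');
E
```

```text
t 22.0 p [ 0.5506 -0.0754  0.1572] q [ 0.968   0.122  -0.2175  0.0294] F [ 0.7  0.3 -4.2] op 0.194
shift [-0.0006  0.0026 -0.0006] turn [ 0.21  0.35 -0.08]
```

View pics/w24.png

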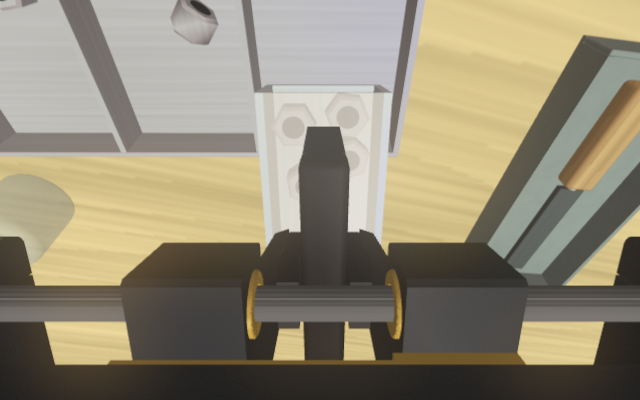

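Call:
send_rows(
  moves=[-0.024,0,0,0,0,0,0,0,0,0,0,0,0,0,0,0,0,0,0,0,0,0,0,0,0,0,0,0,0,0],
)

```text
clock: 22.47
tool_pos: [0.5514, -0.0744, 0.1559]
eef_rot: [0.968, 0.123, -0.218, 0.029]
contact_force: [-1.1, 0.3, -3.8]
opening: 0.199
```

```bash
python3 - <<'E'
from h import *
x=st()
s=imaging.snapshot('wrist');save(s,'w25');
E
```

```text
t 22.47 p [ 0.5514 -0.0744  0.1559] q [ 0.9677  0.1233 -0.218   0.0294] F [-1.1  0.3 -3.8] op 0.199
```

View pics/w25.png

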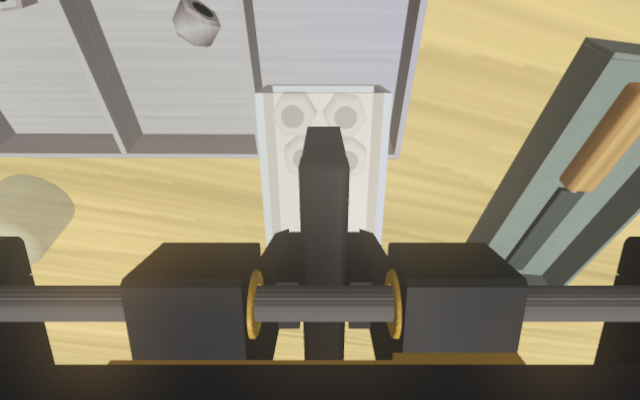

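Call:
send_rows(
  moves=[-0.026,0,0,0,0,0,0,0,0,0,0,0,-0.013,0,0,0,0,0,0,0,0,0,0,0,0,0,0,0,0,0],
)

```text
clock: 22.93
tool_pos: [0.5526, -0.0742, 0.1559]
eef_rot: [0.968, 0.123, -0.217, 0.029]
contact_force: [0.4, 0.9, -4.7]
opening: 0.196
```

```bash
python3 - <<'E'
from h import *
x=st()
s=imaging.snapshot('wrist');save(s,'w26');
E
```

```text
t 22.93 p [ 0.5526 -0.0742  0.1559] q [ 0.968   0.1233 -0.2166  0.0294] F [ 0.4  0.9 -4.7] op 0.196
```

View pics/w26.png

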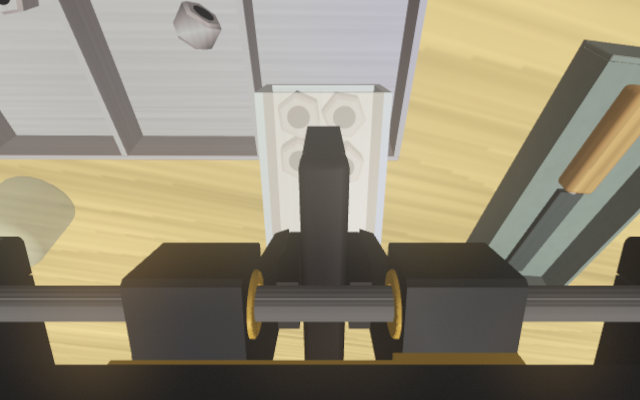

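Call:
send_rows(
  moves=[-0.026,0,0,0,-2,0,0,0,0,0,-2,0,-0.026,0,0,0,-2,0,0,0,0,0,-2,0,0,0,0,0,-2,0],
)

```text
clock: 23.4
tool_pos: [0.552, -0.0735, 0.1545]
eef_rot: [0.964, 0.123, -0.234, 0.031]
contact_force: [2.2, 1.4, -5.1]
opening: 0.193
```

```bash
python3 - <<'E'
from h import *
x=st()
s=imaging.snapshot('wrist');save(s,'w27');
E
```

```text
t 23.4 p [ 0.552  -0.0735  0.1545] q [ 0.9638  0.1231 -0.2343  0.031 ] F [ 2.2  1.4 -5.1] op 0.193
```

View pics/w27.png

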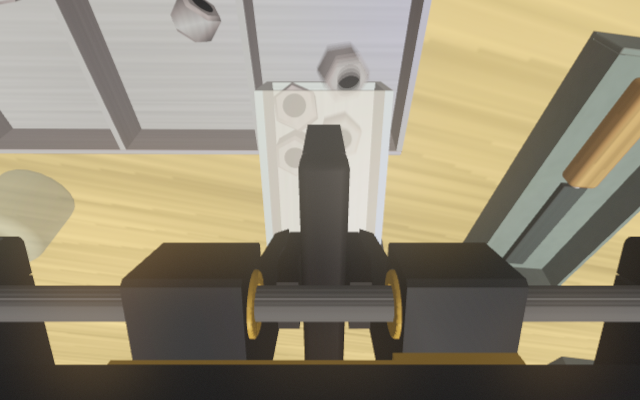

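Call:
send_rows(
  moves=[0,0,0,0,0,0,0,0,0,0,0,0,0,0,0,0,2,0,0,0,0,0,4,0,0,0,0,0,4,0],
)

```text
clock: 23.87
tool_pos: [0.5521, -0.0744, 0.1571]
eef_rot: [0.972, 0.124, -0.199, 0.027]
contact_force: [-0.9, 0.3, -4.0]
opening: 0.196
```

```bash
python3 - <<'E'
from h import *
x=st()
s=imaging.snapshot('wrist');save(s,'w28');
s=imaging.snapshot('scene');save(s,'s22');cv2.imwrite('pics/s28z.png',cv2.resize(s['image'][160:320,250:450,::-1],None,fx=4,fy=3.7))
E
```

```text
t 23.87 p [ 0.5521 -0.0744  0.1571] q [ 0.9718  0.1239 -0.1988  0.0271] F [-0.9  0.3 -4. ] op 0.196
```

View pics/w28.png

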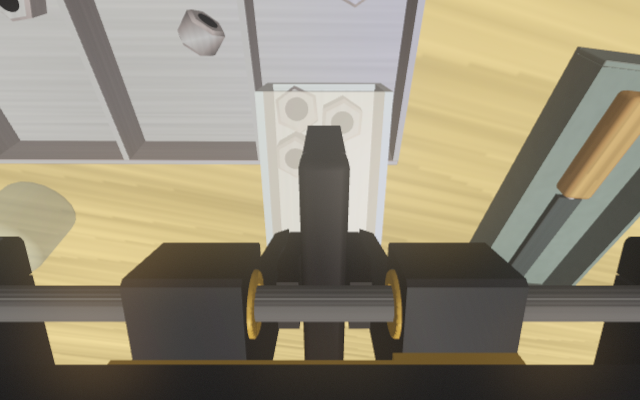

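View pics/s28z.png

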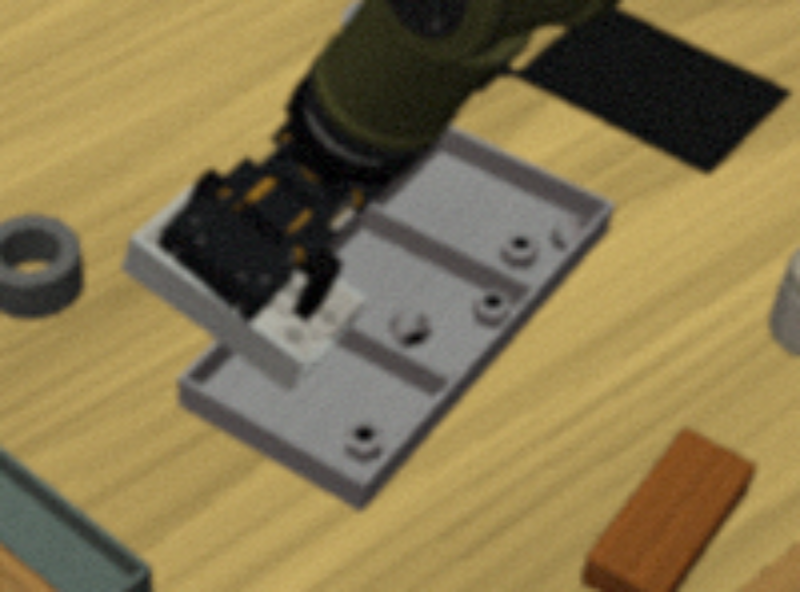

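Call:
send_rows(
  moves=[0,0,0,0,-4,0,-0.026,0,0,0,-4,0,0,0,0,0,-4,0,0,0,0,0,-2,0,0,0,0,0,0,0],
)

```text
clock: 24.38
tool_pos: [0.5534, -0.0728, 0.1551]
eef_rot: [0.972, 0.125, -0.199, 0.027]
contact_force: [-1.1, 0.2, -3.5]
opening: 0.198
```

```bash
python3 - <<'E'
from h import *
x=st()
s=imaging.snapshot('wrist');save(s,'w29');
E
```

```text
t 24.38 p [ 0.5534 -0.0728  0.1551] q [ 0.9716  0.1252 -0.1993  0.0268] F [-1.1  0.2 -3.5] op 0.198
```

View pics/w29.png

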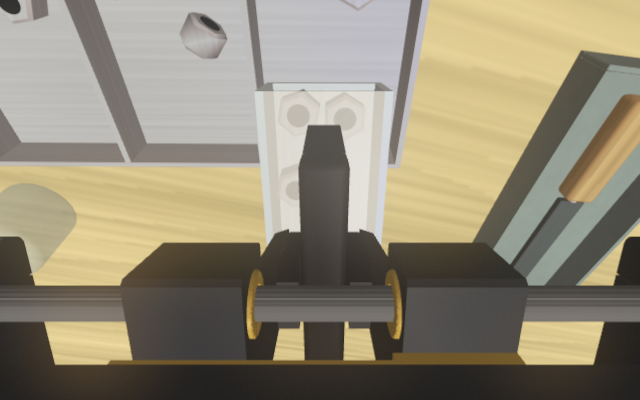

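Call:
send_rows(
  moves=[0,0,0,0,-5,0,-0.028,0,0,0,-5,0,0,0,0,0,-5,0,-0.028,0,0,0,-5,0,0,0,0,0,-5,0],
)

```text
clock: 24.85
tool_pos: [0.5372, -0.0776, 0.157]
eef_rot: [0.959, 0.119, -0.256, 0.031]
contact_force: [-6.2, -2.0, -4.2]
opening: 0.197
```

```bash
python3 - <<'E'
from h import *
x=st()
s=imaging.snapshot('wrist');save(s,'w30');
E
```

```text
t 24.85 p [ 0.5372 -0.0776  0.157 ] q [ 0.9589  0.1186 -0.256   0.0315] F [-6.2 -2.  -4.2] op 0.197
```

View pics/w30.png

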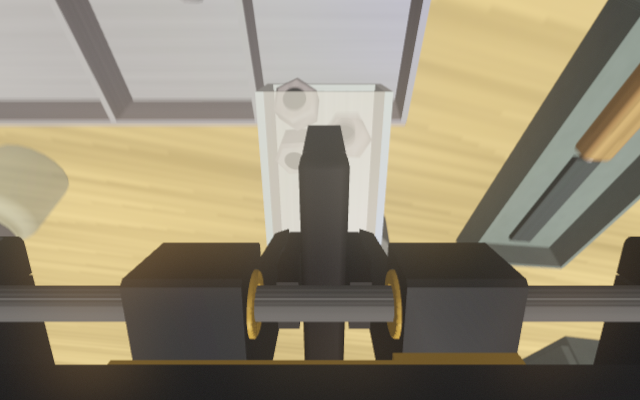

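Call:
send_rows(
  moves=[0.008,0,0,0,0,0,0.014,0,0,0,3,0,0.014,0,0,0,6,0,0.014,0,0,0,7,0,0.014,0,0,0,7,0],
)

```text
clock: 25.32
tool_pos: [0.562, -0.0713, 0.148]
eef_rot: [0.974, 0.124, -0.186, 0.025]
contact_force: [-0.4, -0.4, -4.1]
opening: 0.199
```

```bash
python3 - <<'E'
from h import *
x=st()
s=imaging.snapshot('wrist');save(s,'w31');
s=imaging.snapshot('scene');save(s,'s31');cv2.imwrite('pics/s31z.png',cv2.resize(s['image'][160:320,250:450,::-1],None,fx=4,fy=3.7))
E
```

```text
t 25.32 p [ 0.562  -0.0713  0.148 ] q [ 0.9745  0.1235 -0.186   0.0246] F [-0.4 -0.4 -4.1] op 0.199
```

View pics/w31.png

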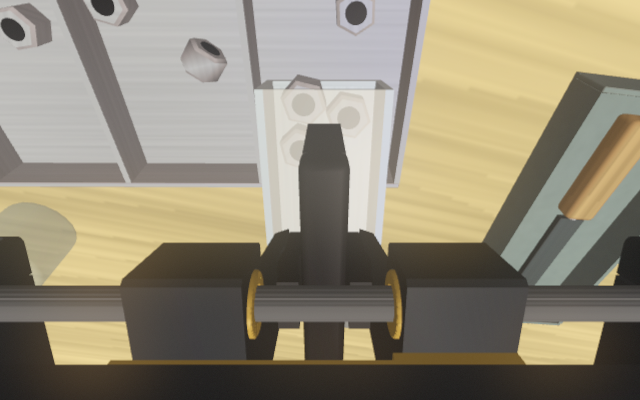

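View pics/s31z.png

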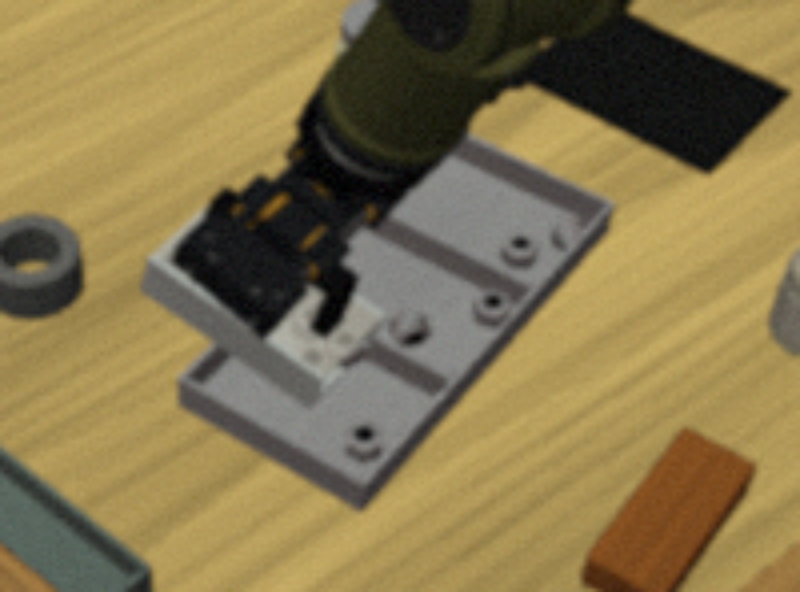

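Call:
send_rows(
  moves=[-0.006,0.004,-0.01,0,-2,0,-0.01,0.004,-0.013,0,-4,0,-0.012,0.004,-0.013,0,-7,0,-0.012,0.004,-0.013,0,-7,0,-0.012,0.004,-0.013,0,-7,0],
)

```text
clock: 25.83
tool_pos: [0.5578, -0.0756, 0.1631]
eef_rot: [0.961, 0.123, -0.245, 0.032]
contact_force: [0.7, -0.2, -4.1]
opening: 0.194
```

```bash
python3 - <<'E'
from h import *
x=st()
s=imaging.snapshot('wrist');save(s,'w32');
E
```

```text
t 25.83 p [ 0.5578 -0.0756  0.1631] q [ 0.9612  0.1227 -0.2451  0.0318] F [ 0.7 -0.2 -4.1] op 0.194
```

View pics/w32.png

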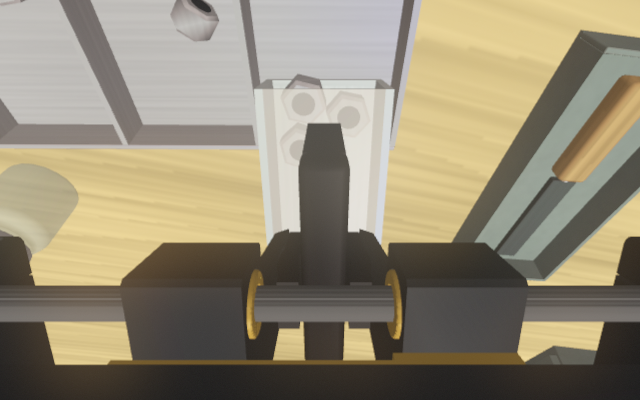

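Call:
send_rows(
  moves=[-0.028,0,0,0,0,0,-0.002,0,0,0,0,0,-0.002,0,0,0,0,0,-0.002,0,0,0,2,0,-0.002,0,0,0,4,0],
)

```text
clock: 26.3
tool_pos: [0.5567, -0.0758, 0.1642]
eef_rot: [0.969, 0.124, -0.21, 0.027]
contact_force: [-0.3, -0.1, -3.2]
opening: 0.193
```

```bash
python3 - <<'E'
from h import *
x=st()
s=imaging.snapshot('wrist');save(s,'w33');
E
```

```text
t 26.3 p [ 0.5567 -0.0758  0.1642] q [ 0.9694  0.1243 -0.2097  0.0275] F [-0.3 -0.1 -3.2] op 0.193
```

View pics/w33.png

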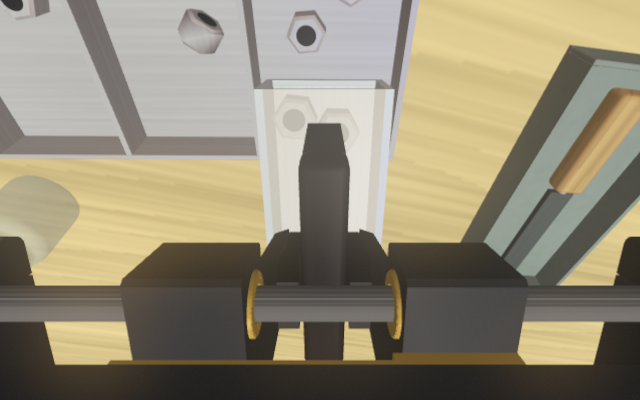

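Call:
send_rows(
  moves=[-0.005,0,0,0,-4,0,-0.033,0,0,0,-4,0,-0.005,0,0,0,-4,0,-0.033,0,0,0,-4,0,-0.005,0,0,0,-4,0],
)

```text
clock: 26.77
tool_pos: [0.5373, -0.0813, 0.1683]
eef_rot: [0.959, 0.118, -0.256, 0.031]
contact_force: [-4.3, -2.8, -3.5]
opening: 0.193
```

```bash
python3 - <<'E'
from h import *
x=st()
s=imaging.snapshot('wrist');save(s,'w34');
E
```

```text
t 26.77 p [ 0.5373 -0.0813  0.1683] q [ 0.9589  0.1182 -0.256   0.031 ] F [-4.3 -2.8 -3.5] op 0.193
```

View pics/w34.png

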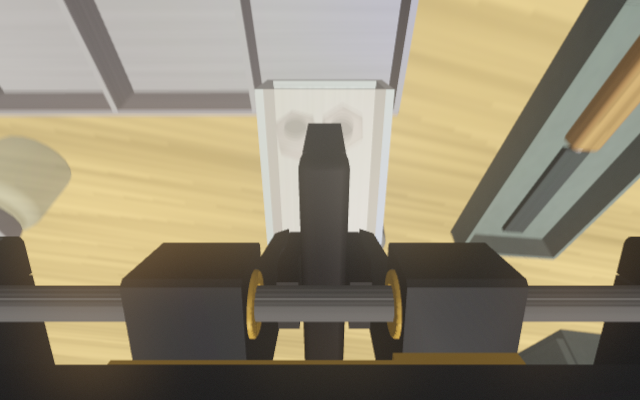

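Call:
send_rows(
  moves=[0.015,0,0,0,0,0,0.015,0,0,0,0,0,0.015,0,0,0,0,0,0.015,0,0,0,0,0,0.015,0,0,0,0,0],
)

```text
clock: 27.23
tool_pos: [0.5624, -0.0747, 0.1584]
eef_rot: [0.961, 0.122, -0.246, 0.031]
contact_force: [-0.1, 0.8, -3.5]
opening: 0.198
```

```bash
python3 - <<'E'
from h import *
x=st();go([.551,-.078,.158],14.4,pitch=-30)
s=imaging.snapshot('wrist');save(s,'w35');
E
```

```text
t 27.23 p [ 0.5624 -0.0747  0.1584] q [ 0.9612  0.1216 -0.2456  0.0315] F [-0.1  0.8 -3.5] op 0.198
shift [-0.0103  0.0003  0.006 ] turn [ 0.06 -1.33  0.  ]
```

View pics/w35.png

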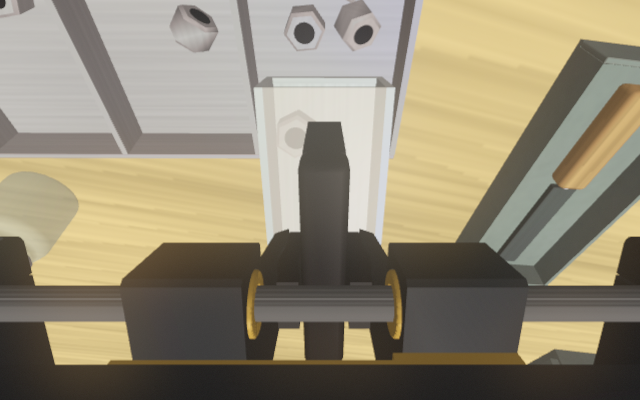

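Call:
send_rows(
  moves=[0,0,-0.005,0,4,0,0,0,-0.011,0,9,0,0,0,-0.018,0,14,0,0,0,-0.025,0,19,0,0,0,-0.03,0,21,0],
)

```text
clock: 27.7
tool_pos: [0.5749, -0.0725, 0.1868]
eef_rot: [0.99, 0.124, -0.065, 0.009]
contact_force: [-0.7, -0.2, -3.6]
opening: 0.193
```

```bash
python3 - <<'E'
from h import *
x=st();go([.527,.0155,.185],14.4,pitch=-8)
s=imaging.snapshot('scene');cv2.imwrite('pics/s36z.png',cv2.resize(s['image'][160:320,250:450,::-1],None,fx=4,fy=3.7))
E
```

```text
t 27.7 p [ 0.5749 -0.0725  0.1868] q [ 0.9901  0.1242 -0.0646  0.0091] F [-0.7 -0.2 -3.6] op 0.193
shift [-0.0243 -0.0972  0.0048] turn [ 0.1  -0.52 -0.11]
```

View pics/s36z.png

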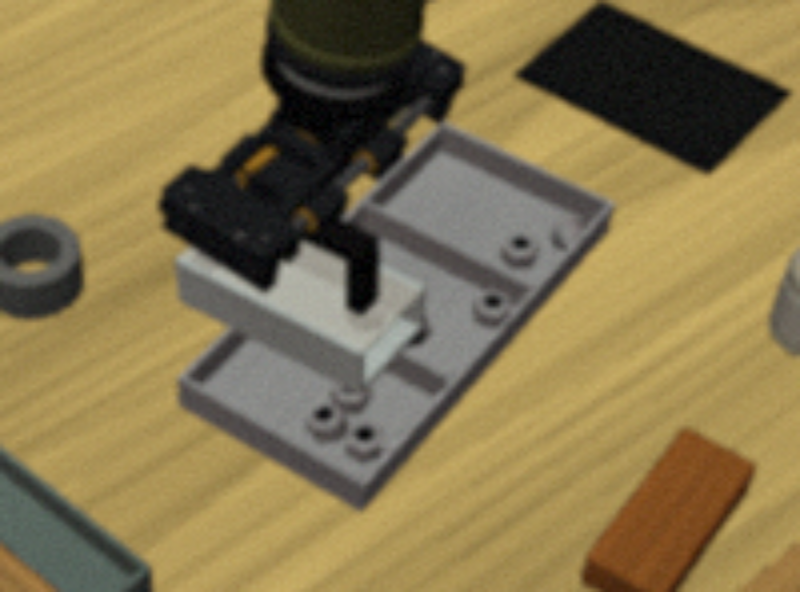

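Call:
send_rows(
  moves=[-0.003,-0.012,0,0,0,0,-0.009,-0.036,0,0,0,0,-0.016,-0.063,0.002,0,0,0,-0.022,-0.088,0.004,0,0,0,-0.024,-0.097,0.005,0,0,0],
)

```text
clock: 28.17
tool_pos: [0.525, 0.0196, 0.1853]
eef_rot: [0.99, 0.126, -0.066, 0.007]
contact_force: [-1.5, 1.4, -3.4]
opening: 0.192
```

```bash
python3 - <<'E'
from h import *
x=st();go([.527,.0155,.165],14.4,pitch=-22)
s=imaging.snapshot('wrist');save(s,'w37');
E
```

```text
t 28.17 p [0.525  0.0196 0.1853] q [ 0.9897  0.1263 -0.0662  0.0074] F [-1.5  1.4 -3.4] op 0.192
shift [0.0036 0.0045 0.02  ] turn [ -0.08 -14.36   0.17]
```

View pics/w37.png

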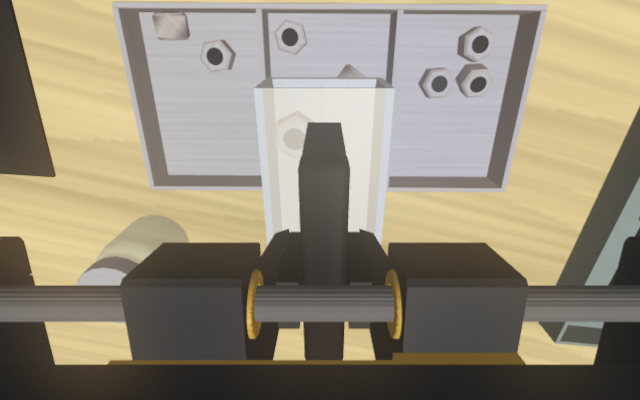

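Call:
send_rows(
  moves=[0.001,0.002,0.003,0,-5,0,0.002,0.005,0.008,0,-10,0,0.003,0.005,0.012,0,-15,0,0.003,0.005,0.016,0,-20,0,0.003,0.005,0.018,0,-24,0],
)

```text
clock: 28.63
tool_pos: [0.5283, 0.0142, 0.1666]
eef_rot: [0.954, 0.122, -0.272, 0.035]
contact_force: [1.3, -0.0, -4.5]
opening: 0.192
```

Call:
send_rows(
  moves=[-0.028,0,0,0,0,0,0,0,0,0,0,0,-0.028,0,0,0,0,0,0,0,0,0,0,0,0,0,0,0,0,0],
)

```text
clock: 29.05
tool_pos: [0.5292, 0.0133, 0.1638]
eef_rot: [0.954, 0.122, -0.272, 0.035]
contact_force: [0.6, 0.1, -3.7]
opening: 0.194
```

```bash
python3 - <<'E'
from h import *
x=st();go([.527,.0155,.165],14.4,pitch=-33)
s=imaging.snapshot('wrist');save(s,'w38');
E
```

```text
t 29.05 p [0.5292 0.0133 0.1638] q [ 0.9539  0.1216 -0.272   0.035 ] F [ 0.6  0.1 -3.7] op 0.194
shift [-0.0019 -0.0027 -0.0002] turn [ 0.1  -1.17  0.1 ]
```

View pics/w38.png

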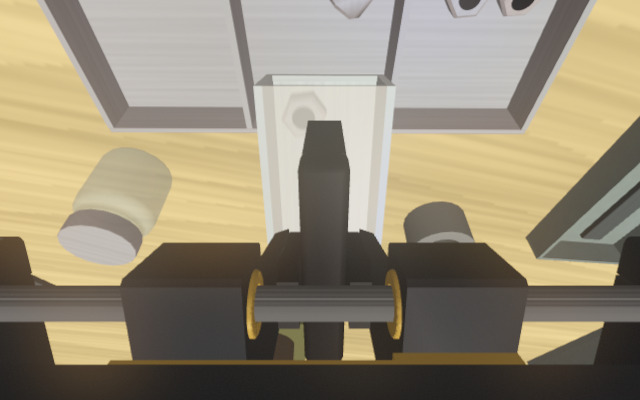

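Call:
send_rows(
  moves=[-0.028,-0.003,0,0,-3,0,0,-0.003,0,0,-4,0,-0.028,-0.003,0,0,-4,0,0,-0.003,0,0,-4,0,0,-0.003,0,0,-4,0],
)

```text
clock: 29.52
tool_pos: [0.5298, 0.0163, 0.163]
eef_rot: [0.944, 0.121, -0.304, 0.039]
contact_force: [1.8, 0.8, -3.2]
opening: 0.197
```

```bash
python3 - <<'E'
from h import *
x=st();go([.527,.0155,.165],14.4,pitch=-33)
s=imaging.snapshot('wrist');save(s,'w39');
E
```

```text
t 29.52 p [0.5298 0.0163 0.163 ] q [ 0.9442  0.1207 -0.3041  0.0393] F [ 1.8  0.8 -3.2] op 0.197
shift [-0.0035  0.0001  0.0001] turn [0.15 2.71 0.13]
```

View pics/w39.png

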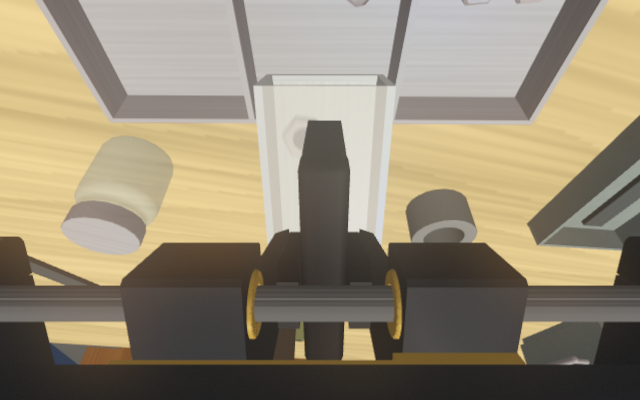

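Call:
send_rows(
  moves=[-0.004,0,-0.002,0,-2,0,-0.028,0,-0.003,0,-4,0,-0.006,0,-0.004,0,-5,0,-0.006,0,-0.004,0,-5,0,-0.006,0,-0.004,0,-5,0],
)

```text
clock: 29.98
tool_pos: [0.5296, 0.016, 0.1723]
eef_rot: [0.931, 0.12, -0.341, 0.045]
contact_force: [0.1, 0.0, -3.4]
opening: 0.191
```

```bash
python3 - <<'E'
from h import *
x=st();go([.527,.0155,.165],14.4,pitch=-33)
s=imaging.snapshot('wrist');save(s,'w40');
E
```

```text
t 29.98 p [0.5296 0.016  0.1723] q [ 0.9312  0.1197 -0.3414  0.0446] F [ 0.1  0.  -3.4] op 0.191
shift [ 0.0027 -0.0002  0.0072] turn [0.23 7.28 0.18]
```

View pics/w40.png

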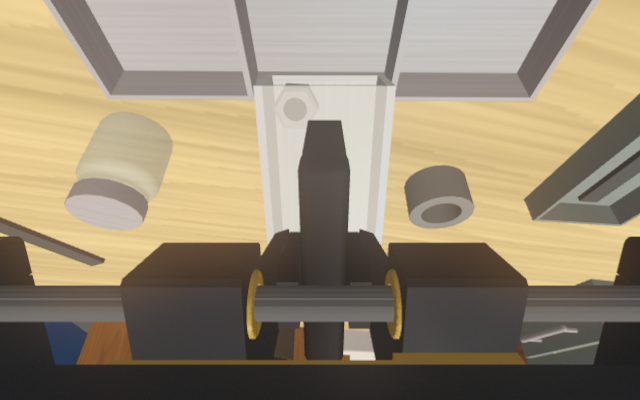

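Call:
send_rows(
  moves=[0.01,0,-0.008,0,-2,0,0.019,0,-0.016,0,-4,0,0.019,0,-0.016,0,-4,0,-0.009,0,-0.016,0,-4,0,0.019,0,-0.016,0,-4,0],
)

```text
clock: 30.45
tool_pos: [0.5442, 0.0178, 0.1794]
eef_rot: [0.916, 0.114, -0.381, 0.049]
contact_force: [2.7, -1.4, -4.7]
opening: 0.198
```

Call:
send_rows(
  moves=[0.008,0,0,0,0,0,0.008,0,0,0,0,0,0.008,0,0,0,0,0,0.008,0,0,0,0,0,0.008,0,0,0,0,0],
)

```text
clock: 30.87
tool_pos: [0.5501, 0.0191, 0.1746]
eef_rot: [0.916, 0.114, -0.38, 0.05]
contact_force: [-0.1, 0.1, -3.8]
opening: 0.194
```

```bash
python3 - <<'E'
from h import *
x=st();go([.56,.023,.165],14.4,pitch=-44)
s=imaging.snapshot('wrist');save(s,'w41');
E
```

```text
t 30.87 p [0.5501 0.0191 0.1746] q [ 0.9165  0.1138 -0.3804  0.0495] F [-0.1  0.1 -3.8] op 0.194
shift [ 0.0143 -0.0013 -0.0007] turn [ 0.07  1.11 -0.27]
```

View pics/w41.png

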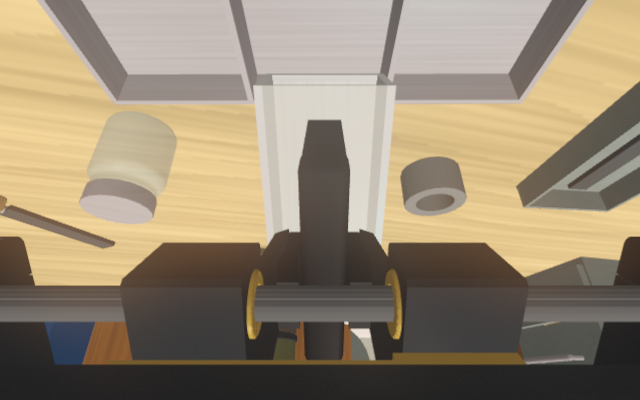

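Call:
send_rows(
  moves=[0,0,-0.005,0,6,0,0,0,-0.01,0,13,0,0.005,0,-0.015,0,20,0,0.01,0,-0.02,0,27,0,0.012,0,-0.025,0,34,0],
)

```text
clock: 31.33
tool_pos: [0.5762, 0.0259, 0.1847]
eef_rot: [0.988, 0.124, -0.092, 0.014]
contact_force: [0.4, 0.1, -3.9]
opening: 0.196
```

```bash
python3 - <<'E'
from h import *
x=st();go([.53,.05,.22],14.4,pitch=0);print(x['q'].round(2))
s=imaging.snapshot('wrist');save(s,'w42');
s=imaging.snapshot('scene');cv2.imwrite('pics/s42z.png',cv2.resize(s['image'][140:320,250:450,::-1],None,fx=4,fy=3.3))
E
```

```text
t 31.33 p [0.5762 0.0259 0.1847] q [ 0.9879  0.1236 -0.0924  0.0141] F [ 0.4  0.1 -3.9] op 0.196
shift [-0.0448 -0.0346 -0.0277] turn [ 0.27 10.72 -0.14]
[-0.27  0.81  0.24  1.63 -0.18  0.9  -1.28]
```

View pics/w42.png

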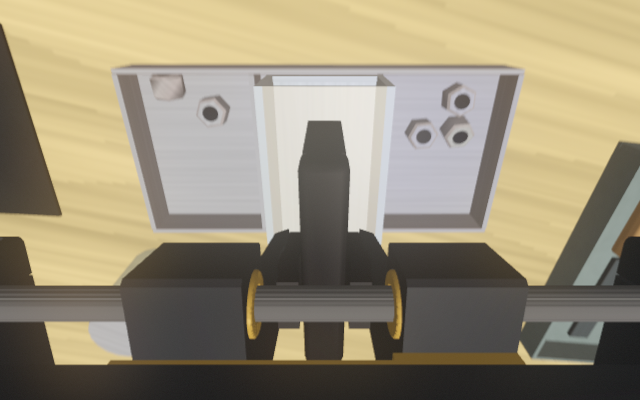

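View pics/s42z.png

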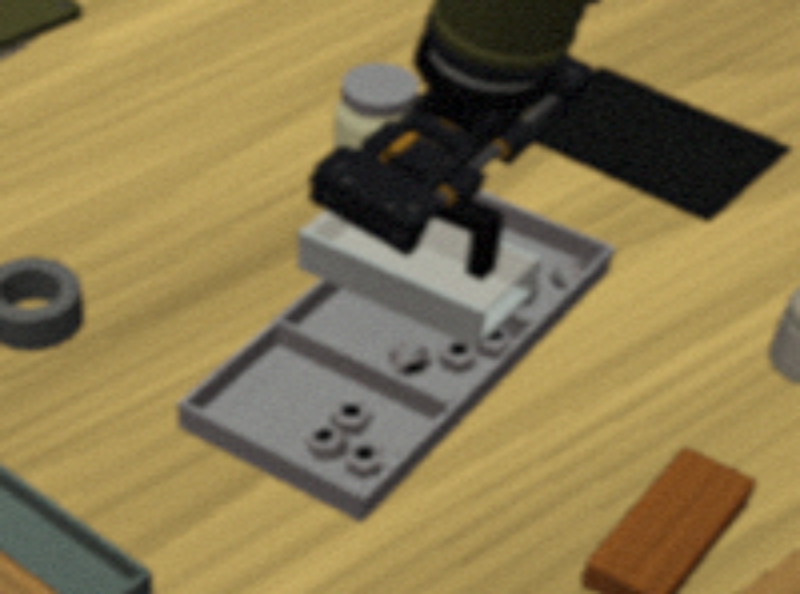

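```bash
python3 - <<'E'
from h import *
x=st();go([.511,.33,.22],10.5,pitch=-5)
E
```

```text
t 31.43 p [0.5727 0.0241 0.1859] q [ 0.9877  0.1221 -0.0963  0.0142] F [-1.5 -0.2 -3.3] op 0.193
shift [ 0.0077 -0.3116 -0.0377] turn [0.76 6.16 3.55]
```

Call:
send_rows(
  moves=[0,-0.006,-0.012,0,2,0,0,-0.025,-0.025,0,4,1,0,-0.055,-0.035,0,6,2,0.002,-0.087,-0.038,0,6,3,0.003,-0.12,-0.038,0.5,6,3.5],
)

```text
clock: 31.85
tool_pos: [0.5534, 0.1445, 0.223]
eef_rot: [0.995, 0.092, -0.046, 0.007]
contact_force: [0.3, 1.0, -4.0]
opening: 0.196
```

Call:
send_rows(
  moves=[0,-0.033,0,0,0,0,0.001,-0.066,0,0,0,0,0.002,-0.1,0,0,0,0,0.003,-0.133,0,0,0,0,0.004,-0.16,0,0,0,0],
)

```text
clock: 32.27
tool_pos: [0.5264, 0.3061, 0.2212]
eef_rot: [0.994, 0.093, -0.049, 0.007]
contact_force: [0.7, 1.3, -4.5]
opening: 0.197
```

```bash
python3 - <<'E'
from h import *
x=st();go([.511,.33,.20],10.5,pitch=-5)
E
```

```text
t 32.27 p [0.5264 0.3061 0.2212] q [ 0.9944  0.0934 -0.0487  0.0072] F [ 0.7  1.3 -4.5] op 0.197
shift [-0.0086 -0.0265  0.022 ] turn [0.32 0.63 0.21]
```

Call:
send_rows(
  moves=[-0.005,-0.018,0.008,0,0.6,0,-0.0085,-0.025,0.015,0.3,0.6,0,-0.0085,-0.026,0.02,0.3,0.6,0,-0.0085,-0.026,0.022,0.3,0.6,0,-0.0085,-0.026,0.022,0.3,0.6,0],
)

```text
clock: 32.68
tool_pos: [0.5118, 0.3269, 0.1993]
eef_rot: [0.995, 0.092, -0.045, 0.006]
contact_force: [-0.5, -0.1, -2.9]
opening: 0.198
```

```bash
python3 - <<'E'
from h import *
imaging.snapshot('wrist')
x=st()
s=imaging.snapshot('wrist');save(s,'w43');np.savez('w43.npz',**s);P=cloud(s)
# handle top
T=R.from_quat(x['eef_rot']); L=T.inv().apply((P-x['tool_pos']).reshape(-1,3)).reshape(P.shape)
m=(np.abs(L[...,1])<.006)&(L[...,2]<.03)&(L[...,2]>-.02)&(L[...,0]>.01)&(L[...,0]<.07)&(s['depth']>0)
p=L[m]; print(m.sum()); c=np.polyfit(p[:,0],p[:,2],1); print('bar top slope deg (tool)',np.degrees(np.arctan(c[0])),c[1], 'tip x',p[:,0].max())
print('tool pitch', np.degrees(np.arcsin(T.as_matrix()[2,0])))
s=imaging.snapshot('scene');save(s,'s43');cv2.imwrite('pics/s43z.png',cv2.resize(s['image'][100:240,330:490,::-1],None,fx=5,fy=4.2))
E
```

```text
t 32.73 p [0.5122 0.327  0.1998] q [ 0.9948  0.0917 -0.0441  0.0053] F [ 0.4 -0.3 -3. ] op 0.194
4147
bar top slope deg (tool) 16.268711908755737 -0.013277679549999607 tip x 0.0547040832131718
tool pitch -5.089033164208417
```

View pics/w43.png

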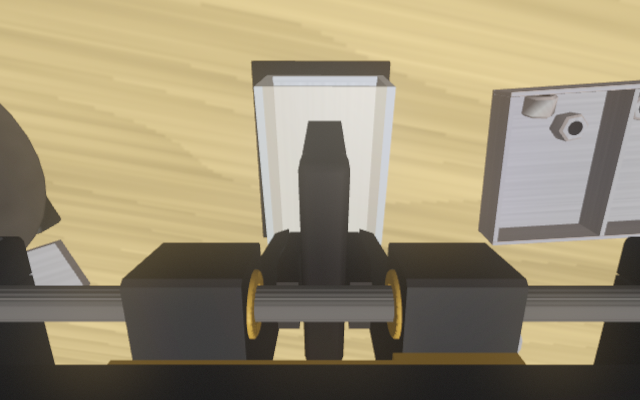

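View pics/s43z.png

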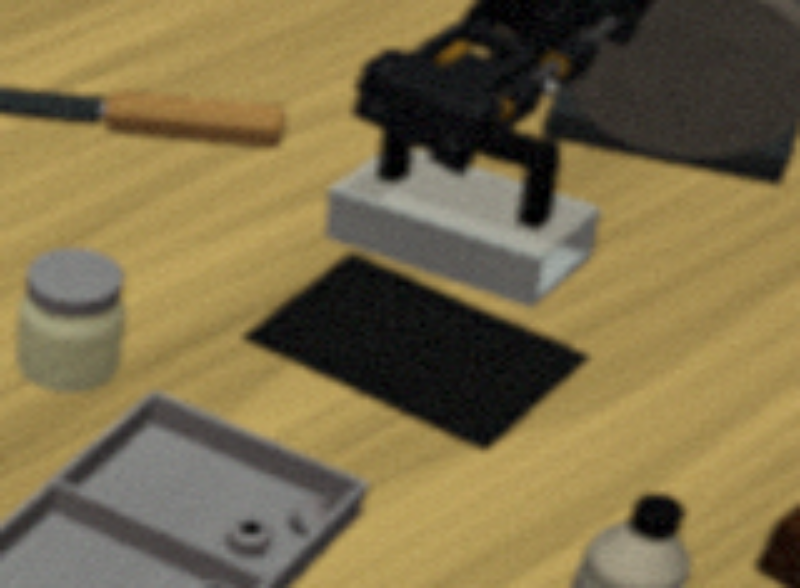

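```bash
python3 - <<'E'
from h import *
s=dict(np.load('w43.npz'));P=cloud(s); x=r.get_state()
T=R.from_quat(x['eef_rot']); L=T.inv().apply((P-x['tool_pos']).reshape(-1,3)).reshape(P.shape)
for v in range(90,286,12): print(v,L[v,324].round(4),L[v,285].round(4),P[v,285].round(4))
# side rails / roof edge world heights
E
```

```text
90 [0.0713 0.0001 0.046 ] [ 0.0712 -0.018   0.0444] [0.575  0.3576 0.1499]
102 [0.0658 0.0001 0.0464] [ 0.0658 -0.0184  0.0463] [0.5695 0.357  0.1485]
114 [0.0603 0.0001 0.0459] [ 0.0603 -0.0185  0.0459] [0.5641 0.3561 0.1494]
126 [0.0553 0.0001 0.0361] [ 0.0545 -0.0189  0.0481] [0.5581 0.3554 0.1477]
138 [0.0517 0.0001 0.0192] [ 0.0486 -0.0192  0.0487] [0.5522 0.3546 0.1476]
150 [0.049  0.0001 0.0038] [ 0.0424 -0.0196  0.0503] [0.546  0.3538 0.1466]
162 [ 0.0465  0.     -0.0075] [ 0.0358 -0.02    0.0526] [0.5393 0.353  0.1448]
174 [ 0.0427  0.     -0.0089] [ 0.0294 -0.0202  0.053 ] [0.5329 0.352  0.145 ]
186 [ 0.0384  0.     -0.0083] [ 0.0227 -0.0206  0.0541] [0.5262 0.3511 0.1445]
198 [ 0.0338  0.     -0.0072] [ 0.0155 -0.021   0.056 ] [0.5189 0.3502 0.1432]
210 [ 0.029  0.    -0.006] [ 0.0085 -0.0212  0.0563] [0.512  0.3491 0.1435]
222 [ 0.0241  0.     -0.005 ] [ 0.0003 -0.0219  0.0598] [0.5035 0.3482 0.1408]
234 [ 0.0194  0.     -0.0048] [ 0.0092 -0.0173  0.02  ] [0.5165 0.346  0.1796]
246 [ 0.0138  0.     -0.0031] [ 0.0084 -0.0161  0.009 ] [0.5169 0.3449 0.1907]
258 [ 0.0081  0.     -0.0014] [ 0.0084 -0.0149 -0.002 ] [0.518  0.3439 0.2017]
270 [ 0.0024  0.     -0.0004] [ 0.0089 -0.0137 -0.0124] [0.5196 0.343  0.2119]
282 [-0.0032  0.      0.0003] [ 0.0086 -0.0129 -0.0201] [0.5202 0.3423 0.2197]
```

```bash
python3 - <<'E'
from h import *
s=dict(np.load('w43.npz'))
a=deproj(s,252,62,z=.004);b=deproj(s,390,62,z=.004);print(a,b,np.linalg.norm(a-b)); m=(a+b)/2; y=np.arctan2(*(a-b)[:2][::-1])-np.pi/2; print(np.degrees(y), m-.085*np.array([np.cos(y),np.sin(y),0]))
st();go([.511,.329,.13],10.5,pitch=-12.1)
E
```

```text
[0.5812203  0.40246551 0.004     ] [0.60283348 0.28635365 0.004     ] 0.11810627180722968
10.544415923761798 [0.50846226 0.32885478 0.004     ]
t 32.83 p [0.5124 0.3277 0.2004] q [ 0.9948  0.0918 -0.0435  0.0046] F [-0.   0.4 -3.2] op 0.195
shift [ 0.0051 -0.0016  0.0702] turn [ 0.07 -7.09  0.04]
```

Call:
send_rows(
  moves=[0.003,-0.001,0.015,0,-3,0,0.005,-0.0015,0.035,0,-6,0,0.005,-0.0015,0.055,0,-7.1,0,0.005,-0.0015,0.068,0,-7.1,0,0.005,-0.0015,0.07,0,-7.1,0],
)

```text
clock: 33.25
tool_pos: [0.5105, 0.3271, 0.128]
eef_rot: [0.99, 0.09, -0.107, 0.011]
contact_force: [-0.8, 0.3, -3.9]
opening: 0.193
```

```bash
python3 - <<'E'
from h import *
imaging.snapshot('wrist')
s=imaging.snapshot('wrist');x=st();P=cloud(s)
for v in (90,150,222): print(P[v,285].round(4),P[v,365].round(4))
go([.5105,.329,.104],10.5,pitch=-12.1)
E
```

```text
t 33.35 p [0.5114 0.3281 0.1303] q [ 0.9903  0.0908 -0.1051  0.0105] F [ 0.1 -0.2 -2.7] op 0.197
[0.5668 0.3569 0.0704] [0.5738 0.3203 0.0714]
[0.5375 0.353  0.0709] [0.5454 0.3135 0.0726]
[0.4951 0.3474 0.0714] [0.5039 0.3034 0.0726]
shift [ 0.0048 -0.0011  0.0259] turn [ 0.1   0.03 -0.03]
```

Call:
send_rows(
  moves=[0.001,0,0.005,0,0,0,0.002,-0.001,0.012,0,0,0,0.004,-0.001,0.019,0,0,0,0.005,-0.001,0.024,0,0,0,0.005,-0.001,0.026,0,0,0],
)

```text
clock: 33.77
tool_pos: [0.5102, 0.3287, 0.1029]
eef_rot: [0.99, 0.091, -0.106, 0.011]
contact_force: [0.5, 0.7, -3.0]
opening: 0.193
```

```bash
python3 - <<'E'
from h import *
s=imaging.snapshot('wrist');save(s,'w44');x=st();P=cloud(s)
for v in (90,150,222): print(P[v,285].round(4),P[v,365].round(4))
E
```

```text
t 33.82 p [0.51   0.3287 0.1029] q [ 0.9902  0.0909 -0.1058  0.0109] F [-0.7 -0.7 -3.4] op 0.191
[0.5664 0.3582 0.0453] [0.5731 0.3215 0.0446]
[0.5373 0.3543 0.0456] [0.5448 0.3147 0.0462]
[0.4946 0.3487 0.0454] [0.5037 0.3048 0.0469]
```

Still bearing ~-3 N, about 1–2 mm above. Lower 2 mm gently.

Call:
send_rows(
  moves=[0,0,0.0005,0,0,0,0,0,0.001,0,0,0,0,0,0.0015,0,0,0,0,0,0.002,0,0,0,0,0,0.002,0,0,0],
)

```text
clock: 34.23
tool_pos: [0.5092, 0.3283, 0.1014]
eef_rot: [0.99, 0.091, -0.106, 0.011]
contact_force: [-3.1, -2.4, 2.6]
opening: 0.197
```

Touching. Open the gripper slightly, then fully, and rise along the tool axis.

Call:
send_rows(
  moves=[0,0,0,0,0,0,0,0,0,0,0,0,0,0,0,0,0,0,0,0,0,0,0,0,0,0,0,0,0,0],
  claw=-0.3,
)

```text
clock: 34.65
tool_pos: [0.5094, 0.3285, 0.1015]
eef_rot: [0.99, 0.091, -0.106, 0.011]
contact_force: [0.4, 0.3, -0.3]
opening: 0.549
```

```bash
python3 - <<'E'
from h import *
s=imaging.snapshot('wrist');save(s,'w45');x=st();go(np.array(x['tool_pos'])+[0,0,.15])
E
```

```text
t 34.7 p [0.5094 0.3285 0.1014] q [ 0.9901  0.0909 -0.1061  0.0109] F [-0.5  0.4  0.3] op 0.597
shift [-0.0318  0.0003 -0.1466] turn [0. 0. 0.]
```

View pics/w45.png

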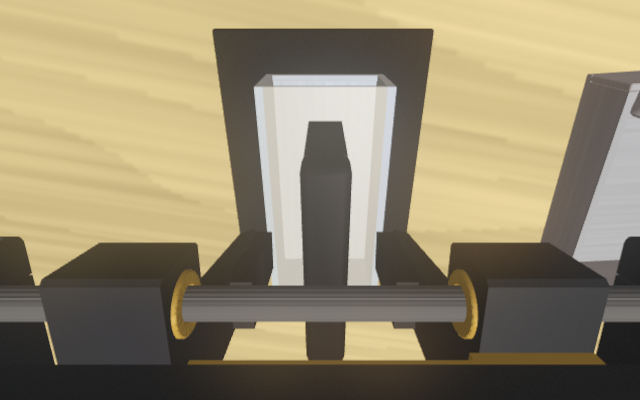

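Shaker stands centred on the mat (cols 255–395 inside mat 215–432), gripper clear of the bar. Retreat straight up.

Call:
send_rows(
  moves=[-0.003,0,-0.014,0,0,0,-0.008,0,-0.038,0,0,0,-0.016,0,-0.073,0,0,0,-0.024,0,-0.11,0,0,0,-0.032,0,-0.146,0,0,0],
)

```text
clock: 35.12
tool_pos: [0.5089, 0.3285, 0.2536]
eef_rot: [0.99, 0.091, -0.106, 0.011]
contact_force: [0.8, 0.5, -0.3]
opening: 0.652
```

Call:
send_rows(
  moves=[-0.02,-0.02,-0.01,0,4,0,-0.04,-0.04,-0.02,0,8,0,-0.06,-0.06,-0.02,0,12,0,-0.08,-0.08,-0.02,0,12,0,-0.08,-0.08,-0.02,0,12,0],
)

```text
clock: 35.53
tool_pos: [0.4151, 0.3991, 0.2919]
eef_rot: [0.995, 0.096, -0.003, -0.001]
contact_force: [-1.2, -0.1, -0.4]
opening: 0.651
```

```bash
python3 - <<'E'
from h import *
st()
s=imaging.snapshot('scene');save(s,'s50');cv2.imwrite('pics/s50z.png',cv2.resize(s['image'][120:320,170:470,::-1],None,fx=2.66,fy=2.66))
s=imaging.snapshot('top');save(s,'t50');cv2.imwrite('pics/t50z.png',cv2.convertScaleAbs(cv2.resize(s['image'][80:250,180:480,::-1],None,fx=2.66,fy=2.66),alpha=1.5))
s=imaging.snapshot('wrist');save(s,'w50')
E
```

```text
t 35.53 p [0.4151 0.3991 0.2919] q [ 0.9953  0.0964 -0.0033 -0.0014] F [-1.2 -0.1 -0.4] op 0.651
```

View pics/s50z.png

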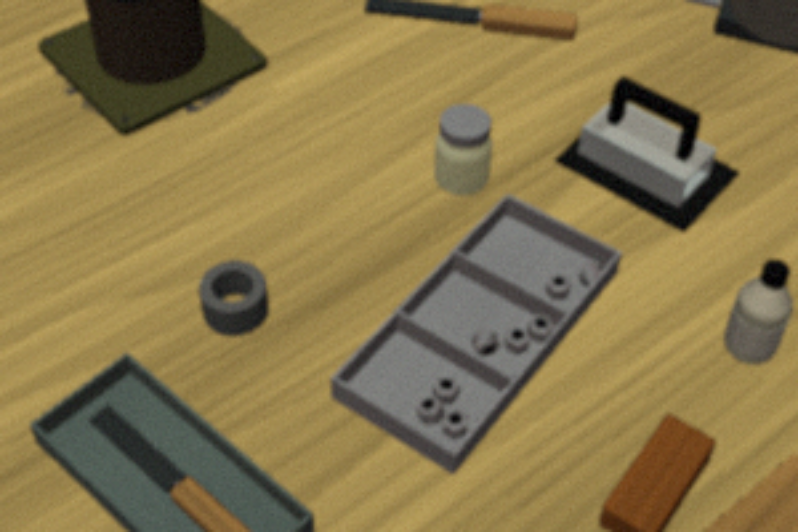

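View pics/t50z.png

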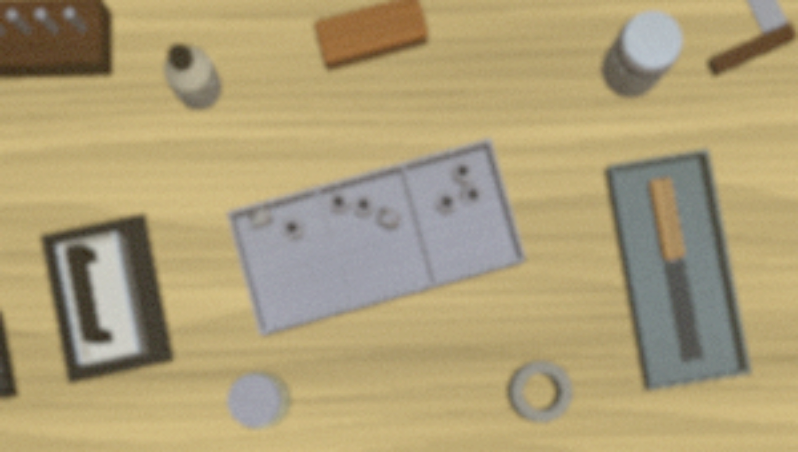

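View pics/w50.png

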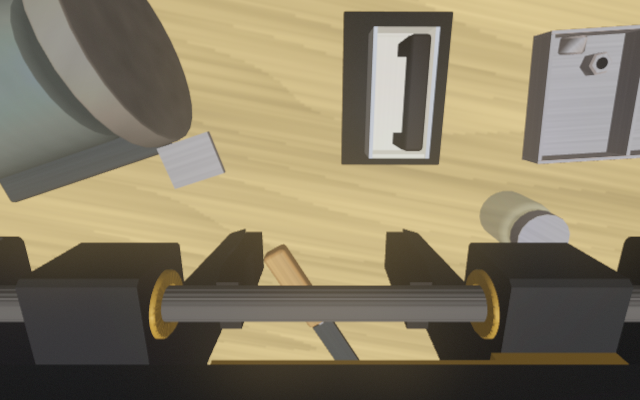

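```bash
python3 - <<'E'
from h import *
print(r.finish_job()); 
E
```

```text
the job is handed in; nothing more can be done
None
```

The job is handed in, at about 35.5 s on the robot clock against the 72 s limit.

- **File:** it lies flat inside the grey tool tray, near the middle. It was the smaller one, from the drying tray.
- **Nuts:** shaken out over the three compartments and counted in the last pictures as 2 left, 3 middle and 3 right. The gripper never touched them. In every compartment they lie towards the far (+x) side, and two of them rest on their side faces.
- **Shaker:** empty, released upright and level, inside the mat's outline. It stands lined up with the mat, with its mouth now facing away from the robot. It started turned about 28° with its mouth roughly towards the robot.
- **Other things:** the bottle, can, jar and tape stand where they were in the final top and scene views.

**What went off plan:**
- My first pour, with the mouth towards the robot, ran into a wrist singularity. I turned the shaker half round before any nuts came out.
- The shaker slipped about 12° in the grip while shaking. I measured that from the depth picture and corrected it, so the shaker was level before I set it down.

No check failed in the last pictures.

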